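Seat the sensor board in the polisher's card bay

TASK

Fit the green sensor board into the polishing machine's card bay: pick it up by its white handle, slide it flat and gently along the two blue card guides until you feel it bear lightly but definitely against the black socket, and let go of it there. Do not force it any further by hand; instead swing both red ejector levers fully inward, without straining them, so that they press the board home and lie flat behind it. Leave the bottle, the specimens and the screwdriver where they are.

Things in the scene. Friction and masses are not known exactly. Their poses are not given: they have to be found in the camera images.
- board: Green sensor board: flat plate 90 (x) x 130 (y) x 4 mm, 0.17-0.35 kg, lying on a blue pad 4 mm thick. Origin: centre of its underside; z up from the component side; x to its leading edge (brass contact strip), which enters the bay first. Components up to 14 mm above the underside stand at y beyond 25 mm either side; the middle strip (y within 20 mm) is bare but for the handle.
- board_handle (a point): Top centre of the board's white handle, 10 mm thick (board x) and 36 mm wide (board y). It stands on the board at x = -27, y = 0 mm and reaches from 4 to 38 mm above the board's underside (this point is the 38). Axes as the board's.
- bay: Card bay: white base 12 mm thick with two blue guides along x, a black socket at their far end and two red levers at the mouth. Origin on the work surface; x is the way the board slides in, y left, z up. More than 15 N of board against guides, socket or levers while both levers are open damages it; so does more than 30 N of robot on bay or levers. A white box 74 mm high stands from x = 74 on.
- guide_left_mouth (a point): Floor of the left groove at its outer wall, where the groove proper begins: bay x = -32, y = +66.2, z = 24 mm. Groove 6 mm high (2 mm of height play), running to x = +50, 1.2 mm of side play for the board each side; lips reach in to y = +59. A yellow flared mouth widens it by 3 mm up, down and outward towards x = -44. Slippery plastic. Axes as the bay's.
- guide_right_mouth (a point): Floor of the right groove at its outer wall, where the groove proper begins: bay x = -32, y = -66.2, z = 24 mm. Groove 6 mm high (2 mm of height play), running to x = +50, 1.2 mm of side play for the board each side; lips reach in to y = -59. A yellow flared mouth widens it by 3 mm up, down and outward towards x = -44. Slippery plastic. Axes as the bay's.
- board_home (a point): Where the board's origin must finally be (bay x = 0, y = 0, z = 24 mm; axes as the bay's, board's parallel). The socket, 90 mm wide, starts 4 to 14 mm short of its final place, unmeasured: sliding in, the board meets it with its origin at x = -14 to -4 mm. Feel for it: bearing on it means a push of 5 to 8 N. It yields only to about 20 N, when the levers drive it, and has no spring-back.
- lever_left_hinge (a point): Vertical hinge axis of the left red lever: fixed to the bay at its x = -50, y = +75 mm, 33 mm above the work surface. Axes as the bay's.
- lever_right_hinge (a point): Vertical hinge axis of the right red lever: fixed to the bay at its x = -50, y = -75 mm, 33 mm above the work surface. Axes as the bay's.
- lever_left_tip (a point): Free end of the left red lever, a bar 55 mm long from the hinge, 10 mm thick, reaching from 20 to 46 mm above the work surface; this point is at mid-thickness, 33 mm up. Its x axis points from hinge to tip.
- lever_right_tip (a point): Free end of the right red lever, same size as the left. Its x axis points from hinge to tip.
- lever_left (a joint): Swing of the left lever, rad, growing as it closes (counter-clockwise from above). 0: points to the bay's -x, splayed 0.35 outward; 0.35: straight to -x; stop at 1.92: lies across the mouth pointing to the middle, front face at bay x = -45 mm, on the board's trailing edge. Stays put; starts at 0 to 0.3. Presses on the board from about 0.9-1.5; takes 5 to 20 N near its tip, square to the bar.
- lever_right (a joint): Swing of the right lever in rad, the mirror image of the left one: grows as it closes (clockwise from above), stop at 1.92. Closing one lever may nudge the other a little open again: check both at the end.
- suspension: Bottle of polishing suspension, 50 mm across, 130 mm tall, standing; leave alone. Origin at its foot.
- specimen_a: Black round specimen mount, 30 mm across, 18 mm tall; leave alone. Origin at its foot.
- specimen_b: Copper-coloured round specimen mount, 30 mm across, 18 mm tall; leave alone. Origin at its foot.
- driver: Screwdriver lying on the bench to the left of the bay; leave alone.
Things that resemble listed ones, but are neither listed nor needed, are in the scene too. Of the things like the board, leave any that is brown or purple; of the rest the smaller one is meant.

How it is judged:
By the outcome, as a careful person would: the job done as asked, in the order asked, and still so for the second after the job is handed in, with the robot touching nothing.
It also fails if it takes over 72 s, if anything falls off the work surface, if the arm or the gripper's body presses on something with over 40 N, if the wrist force passes 120 N, or if a joint passes its speed limit or range.

ROBOT

A 6-joint arm with a two-finger parallel gripper is mounted at the origin on the work surface. World frame = base frame: x ahead of the robot, y to its left, z up, the work surface at z = 0. Lengths are in mm, angles in rad, forces in N, time in s.
With the tool pointing down it reaches from about 300 to 1000 mm from the base axis. Payload 5.1 kg.
Tool frame: the origin (TCP) lies between the finger pads; the fingertips stand 17 mm ahead of it and the grasp point (between the pads) lies 2 mm behind it; z points along the fingers, y is the direction in which the jaws open and shut (so a half turn about z gives the same grasp; the last joint's range is limited). The gripper opens to 95 mm and grips with 3 to 60 N. Pads are 20 mm wide; open, the fingers measure 119 mm over their backs; the gripper's body (75 mm by 180 mm) begins 59 mm behind the grasp point.
Start: joints at [-1.291, 0.124, 1.65, -0, 1.367, -0.083], TCP at [230.648, -607.689, 195.656] pointing down, gripper open.
Joint ranges: [-2.61, 2.61], [-1.02, 2.33], [0.03, 2.71], [-1.35, 4.49], [0.32, 2.68], [-2.91, 2.91]. Speed limits (rad/s): [2.57, 2.57, 3.14, 3.14, 3.14, 3.14].

INTERFACE

Orientations are given as a unit quaternion [w, x, y, z].
In Python, from rig import get_state, capture, job gives the robot as it stands.
- The arm moves only by the shell command python3 -m jog 'ROWS' [FORCE]. ROWS is text: rows parted by semicolons, each of 5 numbers parted by spaces: the gripper command: -1 is fully open, 1 is shut, values between are in proportion, then the shift along the tool's x, y, z in cm, then the turn about the tool's z in degrees. A call has 1 to 20 rows; each row is the pose to reach, as a shift and turn from the pose measured when the call began, along the tool's axes at that moment; what a row does not reach only later rows make up. A row lasts 1/12 s, in which the tool goes at most 41.7 mm and 7.16 degrees, less where a joint would pass 70% of its speed; a pose out of reach is approached as far as the arm can. A call with a gripper value outside its range is refused whole. The fingers move at their own pace and stop on an object; FORCE is the grip in N (left out, the last holds). Time passes only in rows, so rows that repeat a pose let the fingers close. It gives the time, the measured TCP pose, the force and the opening at its end, in the units of the state.
- get_state(): the state, without advancing time (a new reading comes with each control period).
- capture(name): name is "scene" or "top" or "wrist"; returns a dict with "image" (384x512x3 uint8, red, green, blue), "vertical_fov" (degrees; the focal length in pixels is half the picture's height over the tangent of half this angle, whatever the lens; pixels are square), "cx", "cy" (the principal point, pixels), "R" (3x3) and "t" (3): a world point X has camera coordinates R X + t; the wrist camera has in their place "T_tool_cam" (4x4, takes a point from camera to tool coordinates, whose origin is the TCP and whose axes are the flange's). Camera axes: x right, y down, z forward; pixel columns grow to the right and rows downward; lengths in mm; the calibration is good to about 2 mm. A picture is of the moment at which its call begins: read the wrist's pose just before it. There is no depth.
- job.hand_in(): hands the job in, once; it reports no verdict.
The state is a dict: "time": time; "joints": joint angles; "qvel": joint speeds; "joint_torque": joint torques, N m; "position": TCP position; "orientation": TCP orientation; "force": force on the tool from outside, world axes, zero at the start; "moment": the same for the moment, N m; "grip_width": opening from 0.0 (shut) to 1.0 (fully open).
Only numpy, scipy, OpenCV 4.12 (cv2) and the standard library are available. Lean on these libraries where they do the work, as an engineer would, in place of code of your own. Each camera call takes 0.05 s, during which the arm holds its last target.

## Working session

There is one attempt and no reset: what is moved stays moved. The work goes in short steps, Python scripts to look and compute and a shell command to move; the robot and the scene stay as the last step left them, time stands still between calls to the robot, and variables do not carry over. Pictures are saved under pics/ and viewed, and the job is handed in when it is done.

```bash
ls; mkdir -p pics; cat > h.py <<'E'
import numpy as np, cv2
from rig import get_state, capture, job
from scipy.spatial.transform import Rotation as Ro
def save(name,fn,crop=None,scale=1):
    s=get_state(); c=capture(name); im=c["image"]
    np.savez('pics/'+fn+'.npz',pos=s["position"],ori=s["orientation"],**{k:np.array(v) for k,v in c.items()})
    o=im
    if crop: o=im[crop[1]:crop[3],crop[0]:crop[2]]
    o=cv2.resize(o,None,fx=scale,fy=scale,interpolation=cv2.INTER_CUBIC)
    cv2.imwrite('pics/'+fn+'.png',o[:,:,::-1]); return c
def load(fn):
    d=dict(np.load('pics/'+fn+'.npz')); 
    f=d["image"].shape[0]/2/np.tan(np.radians(float(d["vertical_fov"]))/2)
    K=np.array([[f,0,float(d["cx"])],[0,f,float(d["cy"])],[0,0,1]])
    if "T_tool_cam" in d:
        q=d["ori"]; T=np.eye(4); T[:3,:3]=Ro.from_quat([q[1],q[2],q[3],q[0]]).as_matrix(); T[:3,3]=d["pos"]
        M=np.linalg.inv(T@d["T_tool_cam"]); R,t=M[:3,:3],M[:3,3]
    else: R,t=d["R"],d["t"]
    return d["image"],K,R,t
def w(fn,u,v,z):
    im,K,R,t=load(fn); d=R.T@np.linalg.inv(K)@[u,v,1]; c=-R.T@t
    return c+d*(z-c[2])/d[2]
def p(fn,X):
    im,K,R,t=load(fn); x=K@(R@np.array(X,float)+t); return x[:2]/x[2]
E
python3 - <<'E'
from h import *
for n in("scene","top","wrist"):
    c=save(n,n+"0",scale=1.5); print({k:v for k,v in c.items() if k!="image"})
s=get_state();print(s)
E
```

```text
pics
{'vertical_fov': 56.34267134757577, 'cx': 252.57339960071874, 'cy': 195.34320442404606, 'R': array([[ 0.86811745,  0.49633525, -0.0048393 ],
       [ 0.38464368, -0.67886104, -0.62545737],
       [-0.31372175,  0.54110905, -0.78024333]]), 't': array([-393.50461078, -216.74868937, 1395.18064189])}
{'vertical_fov': 49.03212891164982, 'cx': 261.96085144236173, 'cy': 190.16075767152284, 'R': array([[ 0.01385959, -0.99989593,  0.00400473],
       [-0.99247926, -0.01424374, -0.12158142],
       [ 0.12162581, -0.00228954, -0.99257338]]), 't': array([ -91.12460336,  498.25777523, 1379.36558552])}
{'vertical_fov': 59.30008074898672, 'cx': 257.4214477897307, 'cy': 194.76258899641584, 'T_tool_cam': array([[-8.89143121e-04, -9.64820013e-01, -2.62909780e-01,
         7.34368927e+01],
       [ 9.99999228e-01, -1.08592646e-03,  6.03177056e-04,
         1.55515552e+00],
       [-8.67457982e-04, -2.62909041e-01,  9.64820234e-01,
        -1.90405900e+02],
       [ 0.00000000e+00,  0.00000000e+00,  0.00000000e+00,
         1.00000000e+00]])}
{'time': 0.15, 'joints': array([-1.29059001e+00,  1.24351758e-01,  1.65136096e+00,  1.70624216e-05,
        1.36750071e+00, -8.25821288e-02]), 'qvel': array([-4.34509784e-04, -2.56827713e-03, -3.73524159e-03, -1.22490759e-05,
       -1.04320072e-03, -1.29722330e-03]), 'joint_torque': array([-3.94643221e-04, -4.18194473e+01, -3.60470438e+01,  7.75106018e-02,
        4.68637235e-02, -8.98036478e-05]), 'position': array([ 230.51472649, -607.18386733,  194.67135684]), 'orientation': array([-8.07257068e-04,  9.83593118e-01,  1.80399338e-01, -7.16323147e-05]), 'force': array([ 0.39667656, -0.02409569, -0.30294224]), 'moment': array([ 0.0405331 , -0.02383593, -0.00821879]), 'grip_width': 0.996617732083777}
```

View pics/scene0.png

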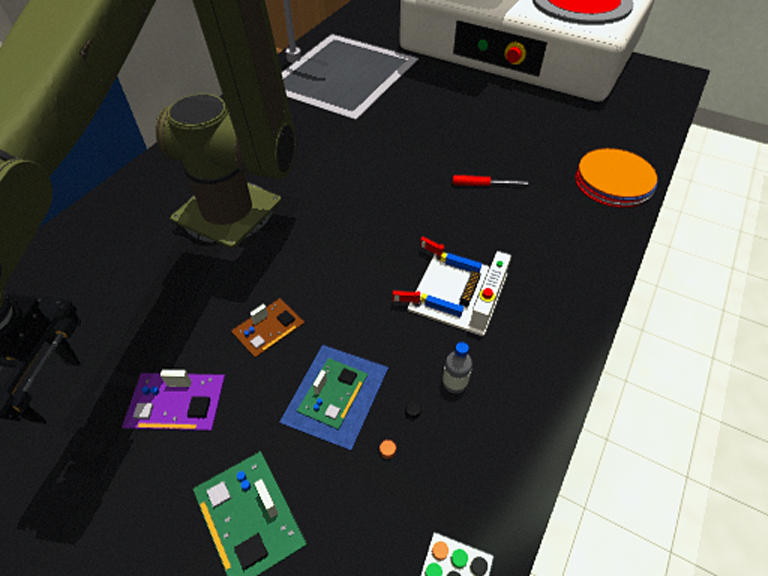

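View pics/top0.png

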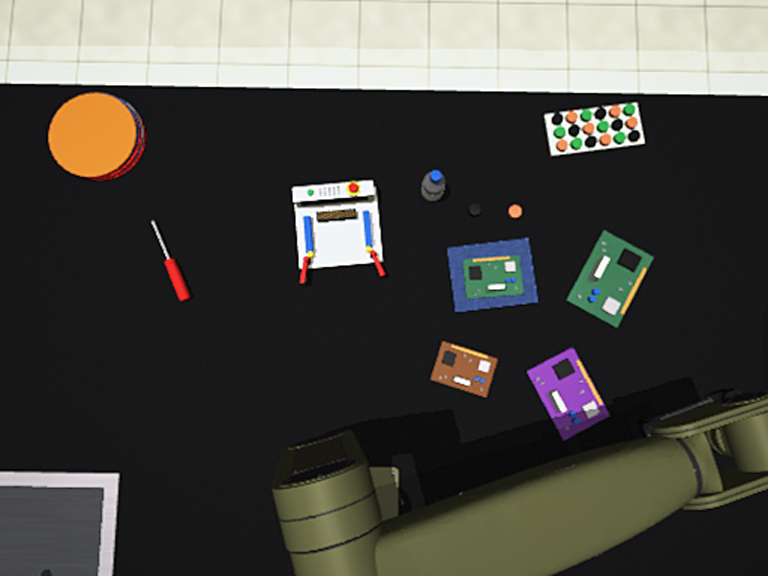

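View pics/wrist0.png

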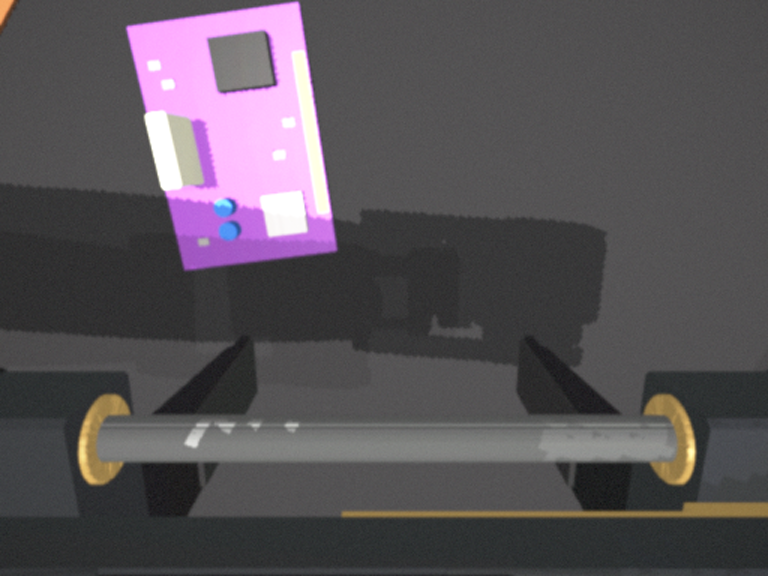

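Candidates in the top picture (768-wide pixels) are green on the blue pad (494,277), larger green (610,278), brown (464,369) and purple (568,393). The smaller green one on the blue pad fits the description. I'll confirm it in an enlarged crop and measure it there.

```bash
python3 - <<'E'
from h import *
im=load('top0')[0]
cv2.imwrite('pics/c_board.png',cv2.resize(im[150:220,290:370],None,fx=8,fy=8,interpolation=cv2.INTER_CUBIC)[:,:,::-1])
cv2.imwrite('pics/c_bay.png',cv2.resize(im[110:195,185:265],None,fx=7,fy=7,interpolation=cv2.INTER_CUBIC)[:,:,::-1])
E
```

```text
(no output)
```

View pics/c_board.png

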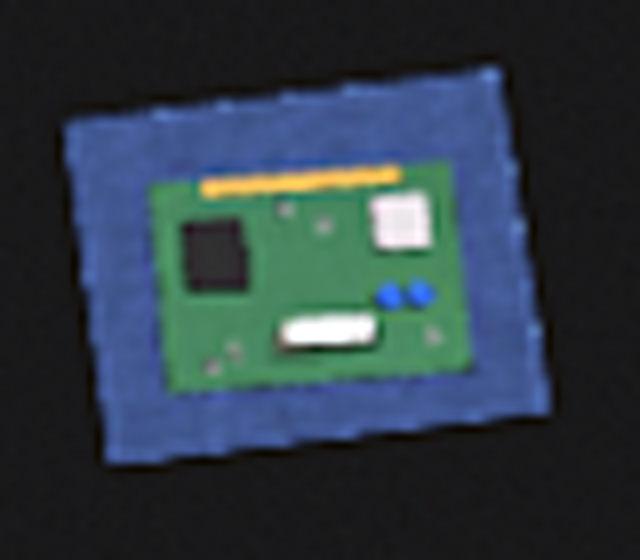

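View pics/c_bay.png

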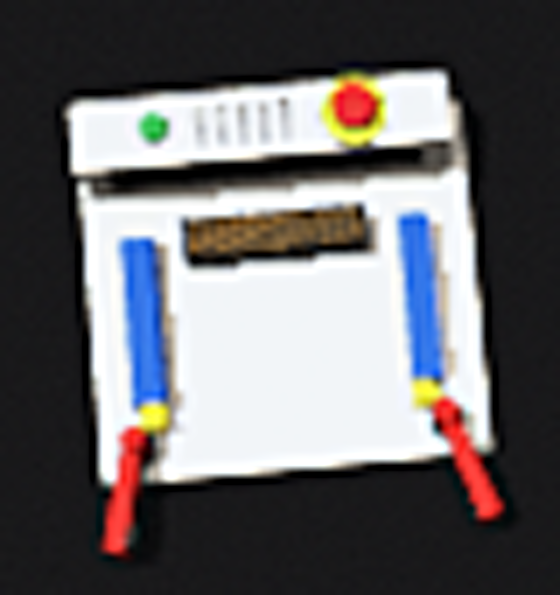

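The crop confirms it: a green board with a white handle at crop (328,330), brass strip away from the robot, lying on the blue pad. Now I'll get rough positions.

```bash
python3 - <<'E'
from h import *
c=np.array([(150,183),(452,162),(470,370),(170,390)])/8+[290-.5+.06,150-.5+.06]
P=[w('top0',*q,8) for q in c]
for q in P: print(q.round(1))
print('sizes',[np.linalg.norm(P[i]-P[i-1]).round(1) for i in range(4)],'centre',np.mean(P,0).round(1))
h=w('top0',328/8+290,330/8+150,42);print('handle',h.round(1))
x=(P[0]+P[1]-P[2]-P[3]);print('yaw',np.degrees(np.arctan2(x[1],x[0])))
b=lambda u,v,z:w('top0',u/7+185-.43,v/7+110-.43,z).round(1)
print('Lhinge',b(134,440,46),'Rhinge',b(447,412,46),'Ltip',b(116,545,46),'Rtip',b(490,508,46))
print('base corners',b(100,482,12),b(492,445,12))
print('guides top Lfar',b(138,240,34),'Rfar',b(413,217,34),'Lnear',b(155,405,34),'Rnear',b(427,380,34))
E
```

```text
[ 565.6 -241.9    8. ]
[ 576.6 -371.3    8. ]
[ 487.1 -378.     8. ]
[ 476.8 -250.4    8. ]
sizes [np.float64(89.3), np.float64(129.8), np.float64(89.8), np.float64(128.0)] centre [ 526.5 -310.4    8. ]
handle [ 497.7 -313.5   42. ]
yaw 4.887976315918921
Lhinge [554.3 110.6  46. ] Rhinge [569.9 -37.9  46. ] Ltip [503.8 117.5  46. ] Rtip [524.1 -59.1  46. ]
base corners [538.9 131.2  12. ] [559.9 -59.1  12. ]
guides top Lfar [654.2 113.3  34. ] Rfar [667.5 -19.4  34. ] Lnear [573.4 102.7  34. ] Rnear [587.5 -27.7  34. ]
```

```bash
python3 -m jog '-1 35.6 -10.4 0 -74;-1 35.6 -10.4 0 -74;-1 35.6 -10.4 0 -74;-1 35.6 -10.4 0 -74;-1 35.6 -10.4 0 -74;-1 35.6 -10.4 0 -74;-1 35.6 -10.4 0 -74;-1 35.6 -10.4 0 -74;-1 35.6 -10.4 0 -74;-1 35.6 -10.4 0 -74;-1 35.6 -10.4 0 -74;-1 35.6 -10.4 0 -74;-1 35.6 -10.4 0 -74;-1 35.6 -10.4 0 -74;-1 35.6 -10.4 0 -74' 20
python3 - <<'E'
from h import *
save("wrist","w1",scale=1.5)
q=get_state()["orientation"];print(Ro.from_quat([q[1],q[2],q[3],q[0]]).as_matrix().round(3))
E
```

```text
time: 1.4
position: [526.0, -384.0, 194.8]
orientation: [-0.001, 0.678, 0.735, 0.0]
force: [0.5, -0.4, 0.1]
grip_width: 0.997
[[-0.082  0.997 -0.   ]
 [ 0.997  0.082  0.002]
 [ 0.002 -0.    -1.   ]]
```

View pics/w1.png

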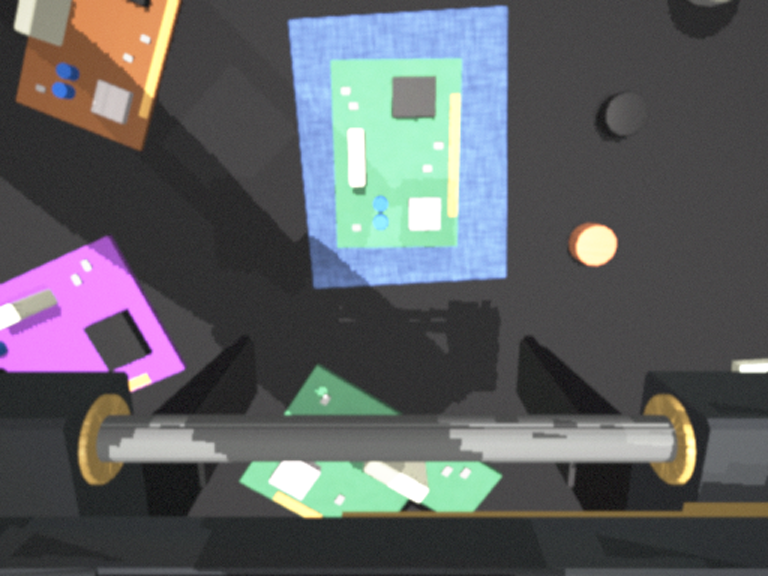

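The wrist view shows the board on the pad with corners at about (330,60), (462,60), (457,247) and (337,247), and the handle top at (356,157). Next I'll fit it by colour.

```bash
cat >> h.py <<'E'
def quad(fn,mask,approx=8):
    n,l,st,ce=cv2.connectedComponentsWithStats(mask.astype(np.uint8)); k=1+np.argmax(st[1:,4])
    cs,_=cv2.findContours((l==k).astype(np.uint8),cv2.RETR_EXTERNAL,cv2.CHAIN_APPROX_NONE)
    return max(cs,key=cv2.contourArea)[:,0,:]
E
python3 - <<'E'
from h import *
im=load('w1')[0]; hsv=cv2.cvtColor(im,cv2.COLOR_RGB2HSV)
m=((hsv[...,0]>55)&(hsv[...,0]<88)&(hsv[...,1]>60)&(hsv[...,2]>60)); m[180:]=0; m[:,:205]=0;m[:,330:]=0
c=quad('w1',m)
W=np.array([w('w1',u,v,8)[:2] for u,v in c]).astype(np.float32)
r=cv2.minAreaRect(W);print(r)
print(cv2.boxPoints(r).round(1))
hm=(im.min(2)>190);hm[:80]=0;hm[130:]=0;hm[:,:225]=0;hm[:,250:]=0
c=quad('w1',hm);H=np.array([w('w1',u,v,42)[:2] for u,v in c]).astype(np.float32);print('handle',cv2.minAreaRect(H))
q=np.load('pics/w1.npz');print(q['pos'])
E
```

```text
((527.2068481445312, -313.1708679199219), (90.06016540527344, 130.32284545898438), 5.140715599060059)
[[ 476.5 -252.3]
 [ 488.2 -382.1]
 [ 577.9 -374. ]
 [ 566.2 -244.2]]
handle ((500.44921875, -315.3858337402344), (11.603534698486328, 37.1943244934082), 5.6791558265686035)
[ 525.98725144 -383.98411985  194.77889359]
```

```bash
python3 -m jog '-1 34.5 10.2 0 -1;-1 34.5 10.2 0 -1;-1 34.5 10.2 0 -1;-1 34.5 10.2 0 -1;-1 34.5 10.2 0 -1;-1 34.5 10.2 0 -1;-1 34.5 10.2 0 -1;-1 34.5 10.2 0 -1;-1 34.5 10.2 0 -1;-1 34.5 10.2 0 -1;-1 34.5 10.2 0 -1;-1 34.5 10.2 0 -1'
python3 - <<'E'
from h import *
save("wrist","w2",scale=1.5)
E
```

```text
time: 2.45
position: [599.2, -32.6, 195.4]
orientation: [-0.001, 0.671, 0.741, 0.0]
force: [0.1, -0.6, 0.2]
grip_width: 1.001
```

View pics/w2.png

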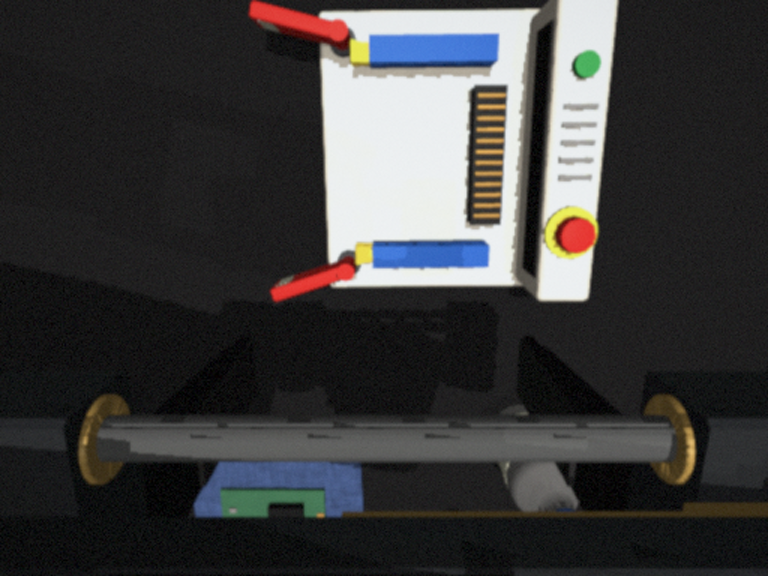

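The wrist view shows the whole bay: guides (370–498, 35–65) and (373–488, 240–268), socket (470–505, 87–223), lever hinges near (340,32) and (345,270), tips near (252,10) and (274,295). I'll enlarge it to place the edges.

```bash
python3 - <<'E'
from h import *
im=load('w2')[0]
cv2.imwrite('pics/c_w2l.png',cv2.resize(im[0:55,160:345],None,fx=4.3,fy=4.3,interpolation=cv2.INTER_CUBIC)[:,:,::-1])
cv2.imwrite('pics/c_w2r.png',cv2.resize(im[150:205,170:355],None,fx=4.3,fy=4.3,interpolation=cv2.INTER_CUBIC)[:,:,::-1])
hsv=cv2.cvtColor(im,cv2.COLOR_RGB2HSV)
B=(hsv[...,0]>100)&(hsv[...,0]<125)&(hsv[...,1]>120)
for nm,sl in(('L',slice(0,100)),('R',slice(100,200))):
    m=np.zeros_like(B);m[sl]=B[sl];m[:,:200]=0;m[:,360:]=0
    c=quad('w2',m)
    for z in(30,34):
        W=np.array([w('w2',u,v,z)[:2] for u,v in c]).astype(np.float32);r=cv2.minAreaRect(W);print(nm,z,r,cv2.boxPoints(r).round(1).tolist())
E
```

```text
L 30 ((616.0538330078125, 106.7867202758789), (81.44319152832031, 18.121013641357422), 6.342342853546143) [[574.5999755859375, 111.30000305175781], [576.5999755859375, 93.30000305175781], [657.5, 102.30000305175781], [655.5, 120.30000305175781]]
L 34 ((615.784912109375, 106.02670288085938), (80.52778625488281, 17.917333602905273), 6.342352390289307) [[574.7999877929688, 110.5], [576.7999877929688, 92.69999694824219], [656.7999877929688, 101.5999984741211], [654.7999877929688, 119.4000015258789]]
R 30 ((630.2117919921875, -25.738473892211914), (81.35285186767578, 17.401691436767578), 5.620473384857178) [[588.9000244140625, -21.100000381469727], [590.5999755859375, -38.400001525878906], [671.5, -30.399999618530273], [669.7999877929688, -13.100000381469727]]
R 34 ((629.78369140625, -25.008914947509766), (80.43842315673828, 17.20610237121582), 5.6204752922058105) [[588.9000244140625, -20.399999618530273], [590.5999755859375, -37.5], [670.7000122070312, -29.600000381469727], [669.0, -12.5]]
```

View pics/c_w2l.png

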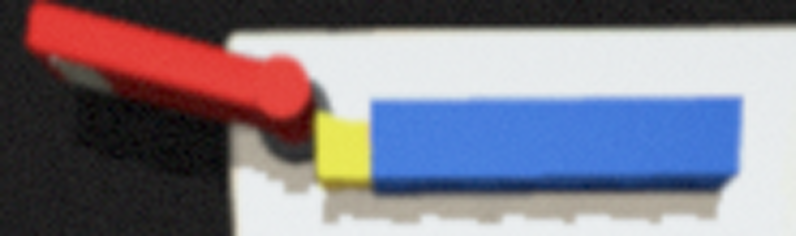

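View pics/c_w2r.png

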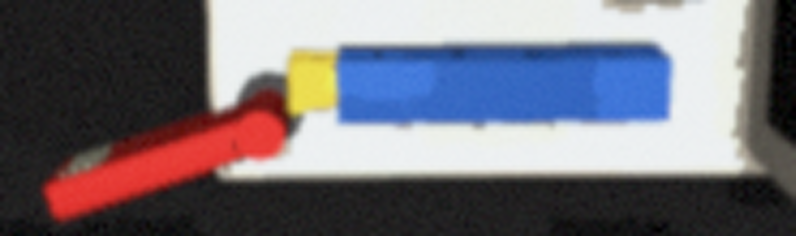

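```bash
python3 - <<'E'
from h import *
from scipy.optimize import least_squares
im,K,R,t=load('w2')
pl=lambda u,v:((u+.5)/4.3-.5+160,(v+.5)/4.3-.5)
pr=lambda u,v:((u+.5)/4.3-.5+170,(v+.5)/4.3-.5+150)
# bay pts: tag x, y(None->outer), z
obs=[((-32,'o'),pl(372,99)),((50,'o'),pl(742,96)),((-32,59),pl(372,181)),((50,59),pl(737,176)),
((-32,-59),pr(338,53)),((50,-59),pr(667,56)),((-32,'-o'),pr(338,122)),((50,'-o'),pr(669,118)),
((-50,75,46),pl(284,85)),((-50,-75,46),pr(262,130))]
def model(q):
    x,y,a,h,yo=q; c,s=np.cos(a),np.sin(a); out=[]
    for k,_ in obs:
        by={'o':yo,'-o':-yo}.get(k[1],k[1]); z=k[2] if len(k)>2 else h
        X=np.array([x+c*k[0]-s*by,y+s*k[0]+c*by,z]); u=K@(R@X+t); out.append(u[:2]/u[2])
    return np.array(out)
P=np.array([o[1] for o in obs])
r=least_squares(lambda q:(model(q)-P).ravel(),[612,41,.1,34,72],loss='soft_l1')
print(r.x.round(3),np.degrees(r.x[2])); print((model(r.x)-P).round(2).tolist())
for n,(u,v) in(('L',pl(36,25)),('R',pr(57,202))):
    T=w('w2',u,v,46); a=r.x[2];c,s=np.cos(a),np.sin(a);d=T[:2]-r.x[:2];b=np.array([[c,s],[-s,c]])@d
    print(n,T.round(1),'bay',b.round(1)); sg=1 if n=='L' else -1
    e=b-[-50,75*sg]; print(np.hypot(*e), 'joint',.35-np.arctan2(sg*e[1],-e[0]))
E
```

```text
[6.13718e+02 3.98890e+01 1.05000e-01 3.24230e+01 7.56060e+01] 5.991003055420772
[[-0.12, -0.12], [-0.13, -0.04], [0.14, -0.31], [0.14, 0.25], [-0.26, 0.36], [0.74, -0.84], [-0.04, -0.34], [-0.44, 0.1], [0.2, 0.59], [-0.16, 0.14]]
L [503.1 116.1  46. ] bay [-102.1   87.3]
53.49503632007233 joint 0.11788908643746274
R [523.7 -62.5  46. ] bay [-100.2  -92.5]
53.12956163467946 joint 0.015205715651481877
```

```bash
python3 -m jog '0 -27.2 -12.6 0 0.5;0 -27.2 -12.6 0 0.5;0 -27.2 -12.6 0 0.5;0 -27.2 -12.6 0 0.5;0 -27.2 -12.6 0 0.5;0 -27.2 -12.6 0 0.5;0 -27.2 -12.6 0 0.5;0 -27.2 -12.6 3 0.5;0 -27.2 -12.6 7 0.5;0 -27.2 -12.6 11 0.5;0 -27.2 -12.6 11 0.5;0 -27.2 -12.6 11 0.5'
python3 - <<'E'
from h import *
save("wrist","w3",scale=1.5); s=get_state();q=s["orientation"];Rm=Ro.from_quat([q[1],q[2],q[3],q[0]]).as_matrix();print(s["position"],Rm.round(4))
print('delta tool',Rm.T@(np.array([500.4,-315.5,28])-s["position"]))
print('yaw',np.degrees(np.arctan2(Rm[1,0],Rm[0,0])))
E
```

```text
time: 3.5
position: [497.8, -315.8, 82.7]
orientation: [-0.004, 0.676, 0.737, -0.0]
force: [0.4, 0.0, 0.5]
grip_width: 0.499
[ 499.96678819 -316.8832807    85.81340583] [[-8.760e-02  9.962e-01 -8.000e-04]
 [ 9.962e-01  8.760e-02  1.300e-03]
 [ 1.300e-03 -6.000e-04 -1.000e+00]]
delta tool [ 1.26262396  0.58976098 57.8147818 ]
yaw 95.02571154499665
```

View pics/w3.png

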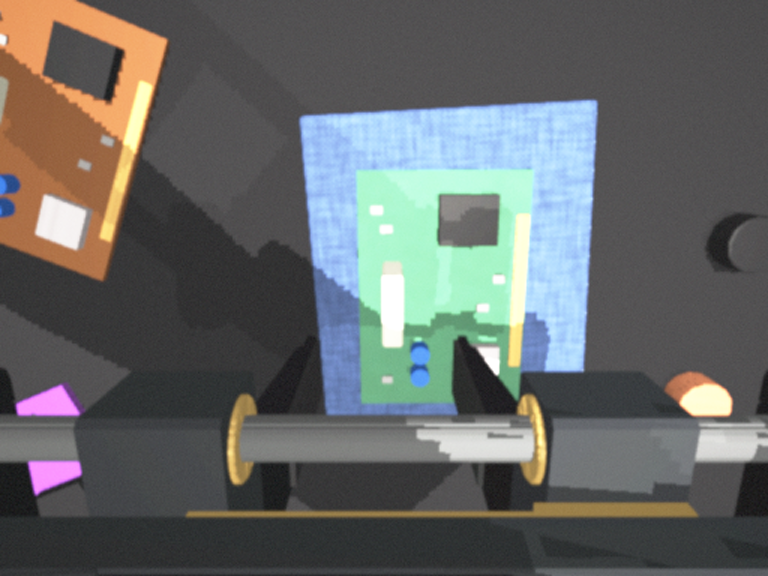

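The handle (392,305) stands between the open fingers (318 and 455). I'll descend and grip.

```bash
python3 -m jog '0 0.13 0.06 2 -0.2;0 0.13 0.06 4 -0.2;0 0.13 0.06 5.2 -0.2;0 0.13 0.06 5.8 -0.2;0 0.13 0.06 5.8 -0.2;0 0.13 0.06 5.8 -0.2' 30
python3 - <<'E'
from h import *
s=get_state();print(s["position"],s["force"],s["grip_width"])
E
```

```text
time: 4.05
position: [501.3, -316.1, 29.3]
orientation: [0.0, 0.674, 0.739, 0.0]
force: [0.4, -0.5, -0.0]
grip_width: 0.507
[ 501.30417143 -316.05829524   29.34848664] [ 0.43234069 -0.5084911  -0.03961519] 0.5069716304462837
```

```bash
python3 -m jog '1 0 -0.05 0.1 0;1 0 -0.05 0.1 0;1 0 -0.05 0.1 0;1 0 -0.05 0.1 0;1 0 -0.05 0.1 0;1 0 -0.05 0.1 0;1 0 -0.05 0.1 0;1 0 -0.05 0.1 0' 30
python3 -m jog '1 0 0 -1 0;1 0 0 -2 0;1 0 0 -4 0;1 0 0 -6 0;1 0 0 -8 0;1 0 0 -8 0;1 0 0 -8 0'
python3 - <<'E'
from h import *
save("wrist","w4",scale=1.5); s=get_state();print(s["position"],s["force"],s["moment"],s["grip_width"])
E
```

```text
time: 4.72
position: [500.7, -316.1, 28.3]
orientation: [0.0, 0.674, 0.739, 0.0]
force: [0.4, 0.5, -1.0]
grip_width: 0.02
time: 5.3
position: [502.0, -317.0, 111.0]
orientation: [0.003, 0.674, 0.739, 0.001]
force: [-0.5, -0.1, -0.2]
grip_width: 0.003
[ 500.96852708 -316.27662344  109.04977085] [-0.05785926  0.2348836   0.16942377] [-0.00927526 -0.12681124  0.00249965] 0.006954649990663959
```

View pics/w4.png

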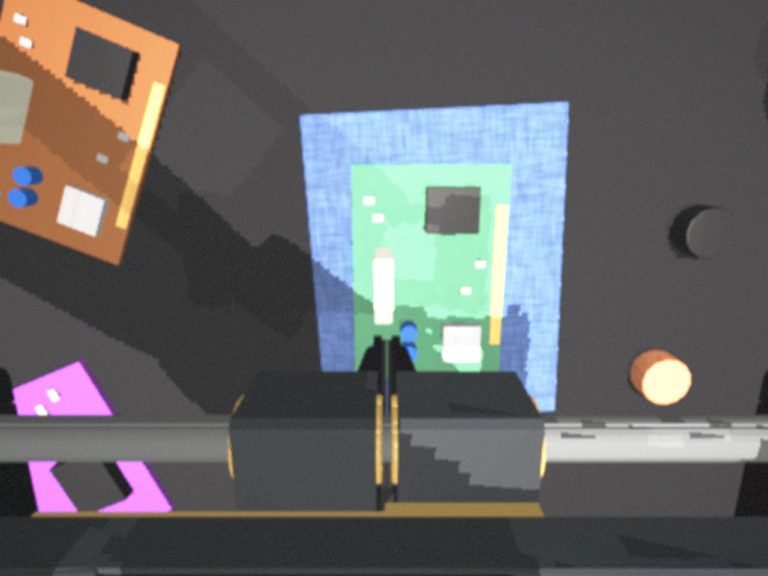

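The gripper shut to 0.003, so it missed. In the picture the handle (384,287) lies beyond the fingertips (388,345) along tool +x. I'll check the projections before retrying.

```bash
python3 - <<'E'
from h import *
for f in('top0','w1','w3','w4'):
    print(f,'handle top proj x1.5',(p(f,[500.4,-315.5,42])*1.5).round(1))
for f in ('w3','w4'):
    d=np.load('pics/'+f+'.npz');print(d['pos'])
    im,K,R,t=load(f); q=d['ori'];Rm=Ro.from_quat([q[1],q[2],q[3],q[0]]).as_matrix()
    for z in(0,17): print('tip',z,(p(f,d['pos']+Rm@[0,0,z])*1.5).round(1))
im=load('w4')[0]; hm=(im.min(2)>170);hm[:150]=0;hm[225:]=0;hm[:,:240]=0;hm[:,270:]=0
c=quad('w4',hm);print(c.min(0)*1.5,c.max(0)*1.5);H=np.array([w('w4',u,v,42)[:2] for u,v in c]).astype(np.float32);print('handle',cv2.minAreaRect(H))
im=load('w3')[0]; hm=(im.min(2)>170);hm[:160]=0;hm[235:]=0;hm[:,:245]=0;hm[:,275:]=0
c=quad('w3',hm);print(c.min(0)*1.5,c.max(0)*1.5);H=np.array([w('w3',u,v,42)[:2] for u,v in c]).astype(np.float32);print('handle',cv2.minAreaRect(H))
c=save("top","t4");
E
python3 - <<'E'
import sys; sys.path.insert(0,'.')
from h import *
im=load('/t4'.replace('/',''))[0]
cv2.imwrite('pics/c_t4.png',cv2.resize(im[140:240,270:390],None,fx=6,fy=6,interpolation=cv2.INTER_CUBIC)[:,:,::-1])
E
```

```text
top0 handle top proj x1.5 [497.4 285.7]
w1 handle top proj x1.5 [355.8 157.3]
w3 handle top proj x1.5 [392.1 310.8]
w4 handle top proj x1.5 [383.  291.2]
[ 497.81054766 -315.81609102   82.71994027]
tip 0 [386.3 340.9]
tip 17 [386.3 326.9]
[ 501.97058542 -317.03258593  110.97189149]
tip 0 [386.3 340.9]
tip 17 [386.3 326.9]
[360. 225.] [403.5 324. ]
handle ((499.0372314453125, -307.1231994628906), (22.968830108642578, 53.76859664916992), 4.391880989074707)
[367.5 240. ] [411.  346.5]
handle ((498.2757263183594, -307.67706298828125), (20.52643585205078, 52.45751190185547), 4.3853535652160645)
```

```bash
ls pics | head -50; python3 - <<'E'
from h import *
s=get_state();print(s['time'],s['position'],s['joints'])
E
```

```text
c_bay.png
c_board.png
c_t4.png
c_w2l.png
c_w2r.png
scene0.npz
scene0.png
t4.npz
t4.png
top0.npz
top0.png
w1.npz
w1.png
w2.npz
w2.png
w3.npz
w3.png
w4.npz
w4.png
wrist0.npz
wrist0.png
5.4 [ 500.2944018  -315.78575247  107.79352191] [-6.54060389e-01  6.71933745e-02  1.86352831e+00  5.91072175e-04
  1.21114220e+00 -7.45572709e-01]
```

```bash
python3 - <<'E'
from h import *
d=np.load('pics/w4.npz');q=d['ori'];Rm=Ro.from_quat([q[1],q[2],q[3],q[0]]).as_matrix()
for x in(-10,0,10):
  for z in(-60,-40,-20,-10,0,17): print(x,z,(p('w4',d['pos']+Rm@[x,0,z])*1.5).round(0),end=' ')
  print()
im=load('w4')[0]
cv2.imwrite('pics/c_w4.png',cv2.resize(im[140:260,190:330],None,fx=5,fy=5,interpolation=cv2.INTER_CUBIC)[:,:,::-1])
E
```

```text
-10 -60 [386. 446.] -10 -40 [386. 413.] -10 -20 [386. 386.] -10 -10 [386. 374.] -10 0 [386. 364.] -10 17 [386. 348.] 
0 -60 [386. 416.] 0 -40 [386. 385.] 0 -20 [386. 361.] 0 -10 [386. 350.] 0 0 [386. 341.] 0 17 [386. 327.] 
10 -60 [386. 384.] 10 -40 [386. 356.] 10 -20 [386. 335.] 10 -10 [386. 325.] 10 0 [386. 317.] 10 17 [386. 305.]
```

View pics/c_w4.png

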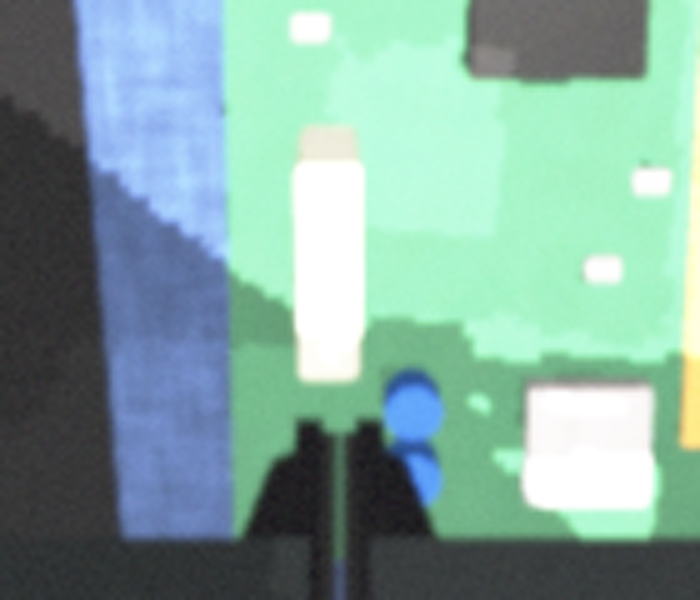

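View pics/c_t4.png

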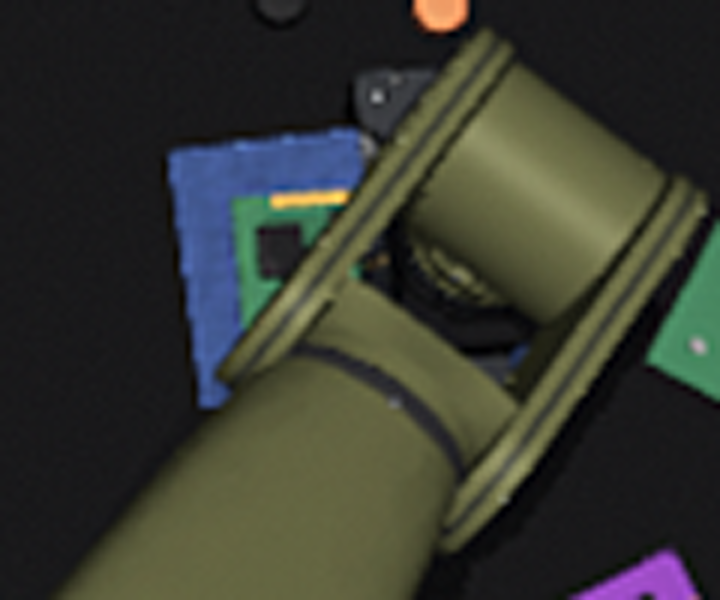

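The handle's lateral position agrees in all views, so the miss looks like a height error. The apparent spread of the fingers suggests their tips sit higher than stated. I'll check against the independent scene camera.

```bash
python3 - <<'E'
from h import *
d=np.load('pics/wrist0.npz');q=d['ori'];Rm=Ro.from_quat([q[1],q[2],q[3],q[0]]).as_matrix();pos=d['pos'];print(pos)
im=load('scene0')[0].copy(); big=cv2.resize(im[190:300,0:80],None,fx=5.4,fy=5.4,interpolation=cv2.INTER_CUBIC)
for y in(-47.5,-59.5,47.5,59.5):
  for z,col in((-37,(255,255,0)),(-18,(0,255,255)),(17,(255,0,0))):
    u=p('scene0',pos+Rm@[0,y,z]); cv2.circle(big,tuple(int(k) for k in (u-[0,190]+.5)*5.4),3,col,-1)
cv2.imwrite('pics/c_s0.png',cv2.convertScaleAbs(big,alpha=2.0)[:,:,::-1])
c=save("scene","s4",crop=(60,180,330,340),scale=2.9)
d=dict(pos=get_state()['position'],q=get_state()['orientation']);q=d['q'];Rm=Ro.from_quat([q[1],q[2],q[3],q[0]]).as_matrix()
big=cv2.imread('pics/s4.png')
for z,col in((-37,(0,255,255)),(-18,(255,255,0)),(0,(0,255,0)),(17,(0,0,255))):
    u=p('s4',d['pos']+Rm@[0,0,z]);cv2.circle(big,tuple(int(k) for k in (u-[60,180]+.5)*2.9),3,col,-1)
cv2.imwrite('pics/s4m.png',cv2.convertScaleAbs(big,alpha=1.7))
E
```

```text
[ 230.48095575 -607.08838643  194.47764059]
```

View pics/c_s0.png

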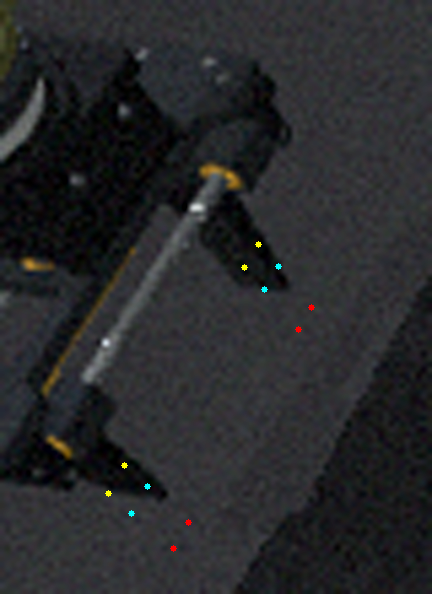

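View pics/s4m.png

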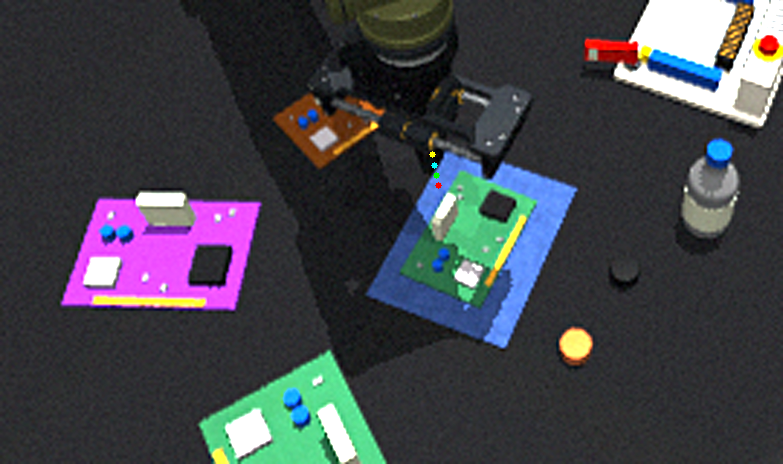

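```bash
python3 - <<'E'
from h import *
im=load('w1')[0]
a=cv2.resize(im[215:290,100:180],None,fx=5,fy=5,interpolation=cv2.INTER_CUBIC);b=cv2.resize(im[215:290,340:420],None,fx=5,fy=5,interpolation=cv2.INTER_CUBIC)
cv2.imwrite('pics/c_w1f.png',cv2.convertScaleAbs(np.hstack([a,b]),alpha=2.5)[:,:,::-1])
E
```

View pics/c_w1f.png

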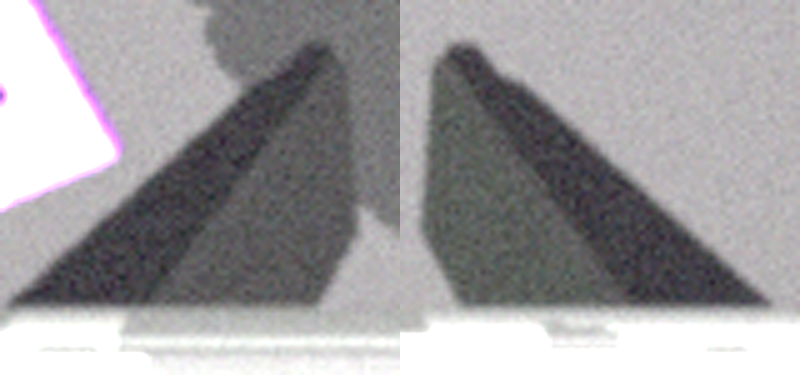

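The wrist picture (opening 95 mm seen as 180 px, pad width coming out at 20 mm) and the scene camera agree. The real fingertips are about 22 mm behind the reported TCP, not 17 mm ahead as stated, so the fingers shut above the handle. I'll work with that measured offset: reopen, descend in stages and watch the force.

```bash
python3 -m jog '0 0 0 0 0;0 0 0 2.5 0;0 0 0 5.5 0;0 0 0 7.5 0;0 0 0 7.5 0;0 0 0 7.5 0;0 0 0 7.5 0'
python3 - <<'E'
from h import *
s=get_state()
c=save("wrist","w5",scale=1.5);q=s["orientation"];Rm=Ro.from_quat([q[1],q[2],q[3],q[0]]).as_matrix();print(s['position'],s["force"],s["grip_width"])
print('delta tool',Rm.T@(np.array([500.4,-315.5,-4])-s["position"]))
save("scene","s5",crop=(150,170,290,300),scale=4)
E
```

```text
time: 6.03
position: [500.4, -315.8, 32.8]
orientation: [-0.0, 0.674, 0.739, 0.0]
force: [-0.2, -0.6, 0.2]
grip_width: 0.435
[ 500.36095626 -315.77952887   32.80465157] [-0.2234278  -0.56235734  0.15911749] 0.43453541489571434
delta tool [ 0.24135949  0.06942417 36.8048769 ]
```

View pics/w5.png

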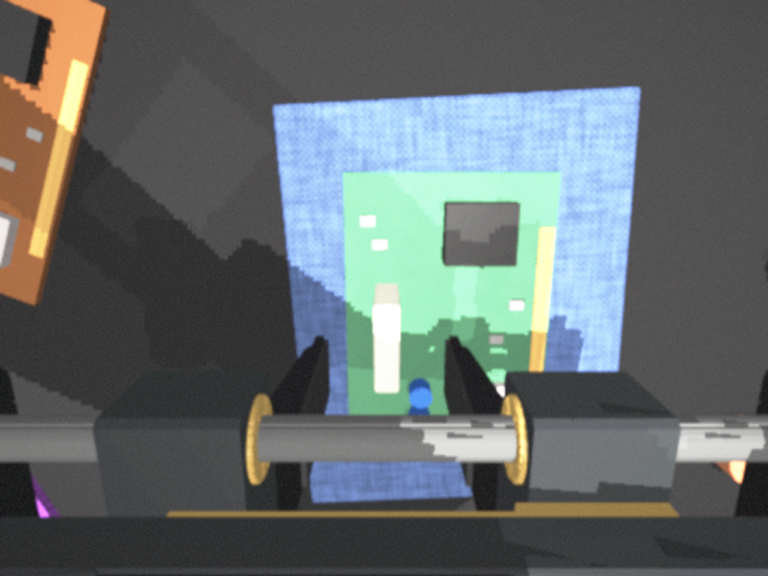

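View pics/s5.png

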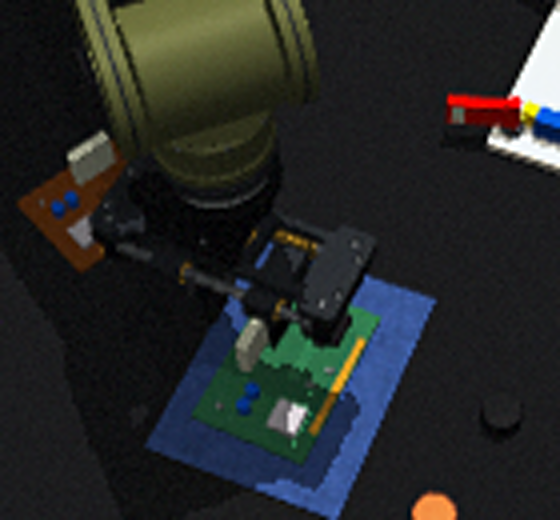

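The fingers clearly still stand above the handle, and they are centred on it (handle at column 386, fingers at 327 and 447). I'll descend slowly.

```bash
python3 -m jog '0 0 0 1 0;0 0 0 2 0;0 0 0 3 0;0 0 0 3.7 0;0 0 0 3.7 0;0 0 0 3.7 0'
python3 - <<'E'
from h import *
s=get_state()
c=save("wrist","w6",scale=1.5);print(s['position'],s["force"],s["grip_width"])
save("scene","s6",crop=(150,170,290,300),scale=4)
E
```

```text
time: 6.63
position: [500.4, -315.8, -4.2]
orientation: [-0.0, 0.674, 0.739, 0.0]
force: [0.3, 0.8, 0.2]
grip_width: 0.499
[ 500.42543947 -315.79986608   -4.20359729] [0.3064586  0.82266774 0.22880919] 0.4991777232385089
```

View pics/w6.png

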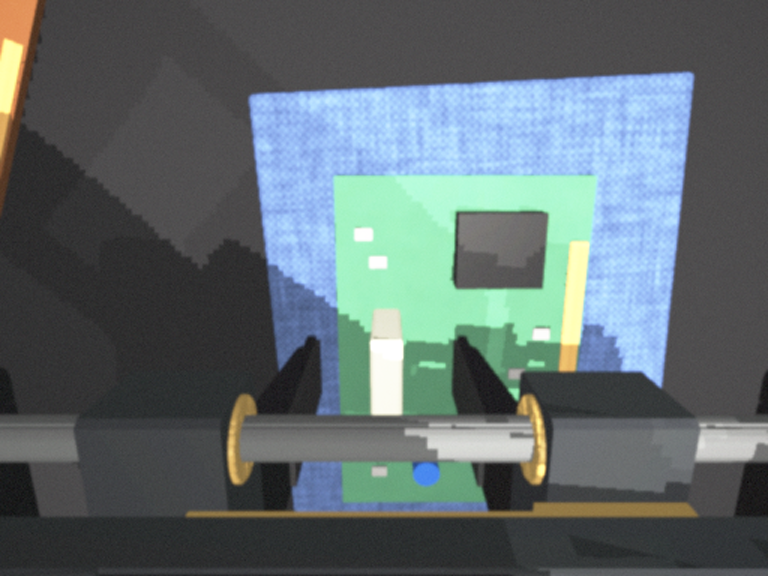

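View pics/s6.png

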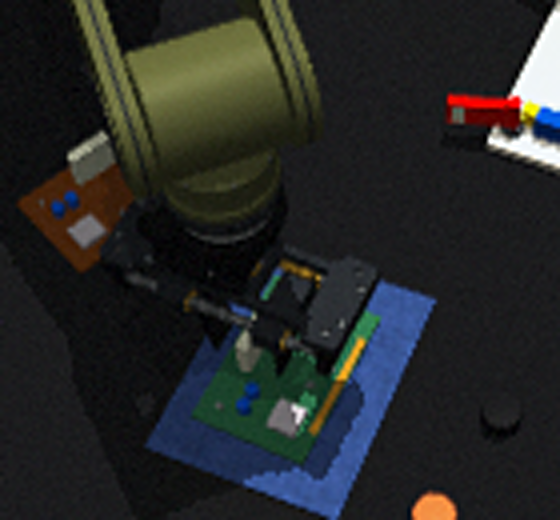

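```bash
python3 -m jog '0 0 0 0.3 0;0 0 0 0.5 0;0 0 0 0.5 0;1 0 0 0.5 0;1 0 0 0.5 0;1 0 0 0.5 0;1 0 0 0.5 0;1 0 0 0.5 0;1 0 0 0.5 0;1 0 0 0.5 0;1 0 0 0.5 0' 30
python3 - <<'E'
from h import *
s=get_state();print(s['position'],s["force"],s["moment"],s["grip_width"])
E
```

```text
time: 7.65
position: [501.2, -316.5, -7.8]
orientation: [0.001, 0.674, 0.739, 0.0]
force: [-0.3, 0.1, 0.7]
grip_width: 0.103
[ 501.21322067 -316.49634586   -7.84296513] [-0.34982279  0.06298213  0.73202734] [-0.03407109  0.06825939 -0.01593367] 0.10276784370213281
```

Gripped at 0.103 (9.8 mm), which matches the handle. I'll lift and carry it to before the mouth.

```bash
python3 -m jog '1 0 0 -1 0;1 0 0 -3 0;1 0 0 -5 0;1 0 0 -7 0;1 3 0 -7 0;1 6 0.2 -7 0;1 9 0.2 -7 0;1 12 0.4 -7 0;1 15 0.5 -7 0;1 18 0.5 -7 -0.4;1 21 0.6 -7 -0.8;1 24 0.7 -7 -0.8;1 27 0.8 -7 -0.8;1 30 0.8 -7 -0.8;1 32.5 0.85 -7 -0.8;1 34.2 0.85 -7 -0.8;1 34.2 0.85 -7 -0.8;1 34.2 0.85 -7 -0.8;1 34.2 0.85 -7 -0.8'
python3 - <<'E'
from h import *
s=get_state();print(s['position'],s["force"],s["moment"],s["grip_width"])
c=save("wrist","w7",scale=1.5)
save("scene","s7",crop=(170,110,370,250),scale=3.9)
E
```

```text
time: 9.23
position: [478.2, 24.5, 62.0]
orientation: [0.001, 0.669, 0.743, 0.0]
force: [0.4, 0.4, -2.6]
grip_width: 0.104
[478.23861661  24.51015216  61.95435735] [ 0.3514064   0.37056247 -2.60040017] [-0.05339599 -0.04972322  0.00950808] 0.1043772287998608
```

View pics/w7.png

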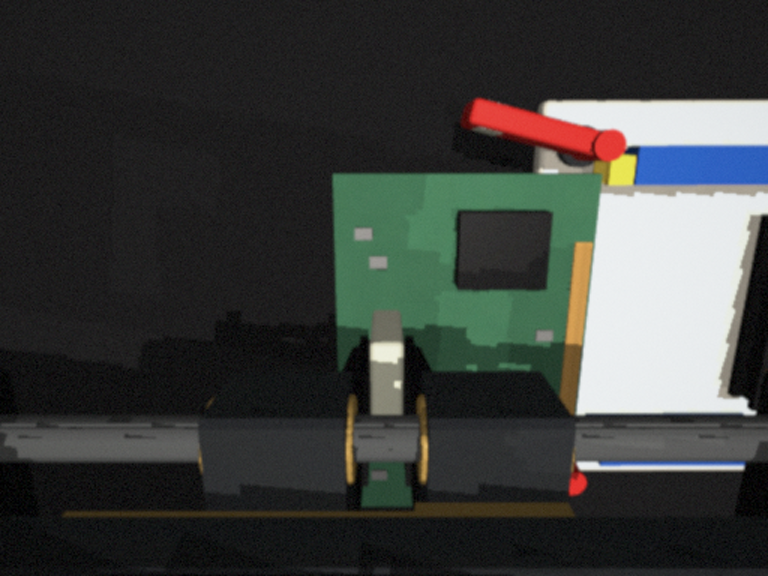

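View pics/s7.png

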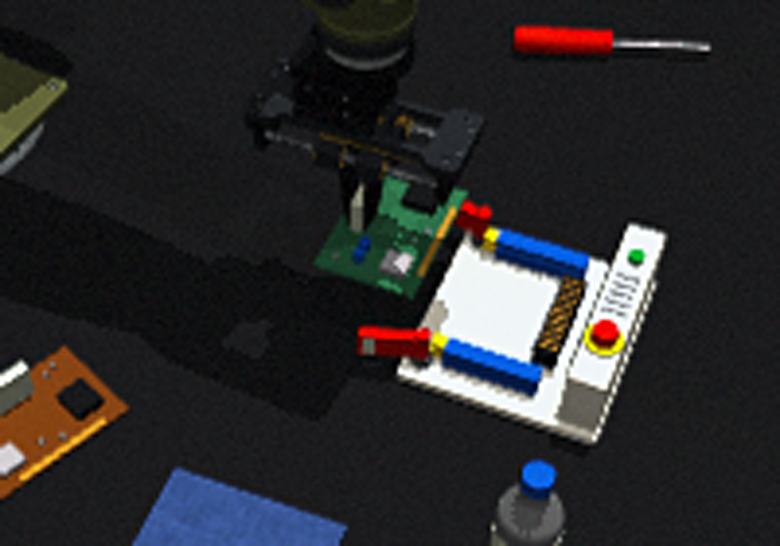

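The board is held flat (about 0.27 kg by the wrist force), with its visible left corners at (333,173) and (601,173). I'll fit its pose in the hand against the bay.

```bash
cat > fit.py <<'E'
from h import *
from scipy.optimize import least_squares
BAY=np.array([613.7,39.9,np.radians(6.0)])
def tobay(P):
    a=BAY[2];c,s=np.cos(a),np.sin(a);P=np.asarray(P,float);d=P[:2]-BAY[:2];return np.array([c*d[0]+s*d[1],-s*d[0]+c*d[1]])
def edge(im,pts,n,rng=6):
    # sample max gradient along normal n at points
    g=cv2.GaussianBlur(im.astype(np.float32),(0,0),0.7); out=[]
    for q in pts:
        k=np.arange(-rng,rng+.01,.25); xy=np.array(q)[None]+k[:,None]*np.array(n)[None]
        v=np.stack([cv2.remap(g[...,c],xy[:,0].astype(np.float32)[None],xy[:,1].astype(np.float32)[None],cv2.INTER_LINEAR)[0] for c in range(3)],1)
        d=np.abs(np.diff(v,axis=0)).sum(1); d=np.convolve(d,np.ones(3)/3,'same'); i=np.argmax(d); out.append(np.array(q)+(k[i]+.125)*np.array(n))
    return np.array(out)
def line(p):
    vx,vy,x,y=cv2.fitLine(p.astype(np.float32),cv2.DIST_HUBER,0,.01,.01).ravel(); return np.array([vx,vy]),np.array([x,y])
def isect(a,b):
    A=np.stack([a[0],-b[0]],1); s=np.linalg.solve(A,b[1]-a[1]); return a[1]+s[0]*a[0]
def boardfit(fn,tl,tr,bl,br):
    # approx px of left-trailing (tl), left-leading (tr) corners, and points lower down along trailing (bl) & leading (br) edges
    im,K,R,t=load(fn); tl,tr,bl,br=[np.array(v,float) for v in(tl,tr,bl,br)]
    lin=lambda a,b,f0,f1:[a+(b-a)*f for f in np.linspace(f0,f1,25)]
    T=line(edge(im,lin(tl,tr,.05,.92),(0,1))); L=line(edge(im,lin(tl,bl,.08,.95),(1,0))); Rr=line(edge(im,lin(tr,br,.08,.95),(1,0)))
    a,b=isect(T,L),isect(T,Rr); a2=L[1]; b2=Rr[1]
    d=np.load('pics/'+fn+'.npz'); q=d['ori'];Rm=Ro.from_quat([q[1],q[2],q[3],q[0]]).as_matrix();pos=d['pos']
    obs=[a,b]
    def proj(X): x=K@(R@X+t); return x[:2]/x[2]
    def res(v):
        x,y,z,yaw=v; c,s=np.cos(yaw),np.sin(yaw); B=np.array([[c,-s],[s,c]])
        f=lambda bx,by:np.r_[np.array([x,y])+B@[bx,by],z+4]
        r=list(proj(f(-45,65))-a)+list(proj(f(45,65))-b)
        for (bx,Ln) in((-45,L),(45,Rr)):
            e=proj(f(bx,20))-Ln[1]; r.append(e[0]*Ln[0][1]-e[1]*Ln[0][0])
        return r
    r=least_squares(res,[pos[0]+27,pos[1],pos[2]+12,np.radians(6)])
    x,y,z,yaw=r.x
    print('corners',a.round(2),b.round(2),'res',np.array(r.fun).round(2)); print('board world',r.x[:3].round(2),'yaw',np.degrees(yaw).round(2),'TCP',pos.round(2),'z-TCPz',(z-pos[2]).round(2))
    print('board in bay',tobay([x,y]).round(2),'dyaw',(np.degrees(yaw)-np.degrees(BAY[2])).round(2))
    rel=Rm.T@(np.array([x,y,z])-pos); print('board in tool',rel.round(2)); return r.x,Rm,pos
E
python3 - <<'E'
from fit import *
boardfit('w6',(222.5,117.3),(397.5,117.3),(224,180),(391,180))
boardfit('w7',(222,115.3),(400.5,115.3),(224,200),(389,200))
E
```

```text
corners [222.12 116.42] [397.77 116.42] res [-0.12 -0.04  0.04  0.04  0.13  0.04]
board world [ 527.04 -312.95    5.14] yaw 5.15 TCP [ 500.43 -315.8    -4.2 ] z-TCPz 9.34
board in bay [-123.07 -341.86] dyaw -0.85
board in tool [ 0.42 26.76 -9.34]
corners [221.1  115.43] [401.17 115.42] res [ 0.08  0.06  0.05 -0.06 -0.09  0.05]
board world [504.78  28.41  75.25] yaw 6.03 TCP [478.24  24.51  61.95] z-TCPz 13.3
board in bay [-1.0952e+02 -4.0000e-02] dyaw 0.03
board in tool [  1.07  26.83 -13.27]
```

The board sits at bay y = −0.04 mm with a yaw error of 0.03°. The known pad height gives its underside at TCP z + 12.2. I'll lower it to underside z = 25, the middle of the groove play.

```bash
python3 -m jog '1 0 0 2 0;1 0 0 4 0;1 0 0 4.9 0;1 0 0 4.9 0;1 0 0 4.9 0;1 0 0 4.9 0'
python3 - <<'E'
from fit import *
c=save("wrist","w8",scale=1.5)
s=get_state();print(s['position'],s["force"],s["moment"],s["grip_width"],s["joints"])
E
```

```text
time: 9.83
position: [479.4, 23.7, 13.9]
orientation: [0.001, 0.67, 0.743, 0.001]
force: [0.4, 0.4, -2.2]
grip_width: 0.099
[479.67175197  23.71665611  14.24473376] [ 0.07923062 -0.33257003 -2.76898288] [-0.01126169 -0.08862853  0.02827183] 0.10269041044988585 [-6.19025858e-02 -6.54388665e-02  2.17156013e+00 -9.54206051e-04
  1.03171392e+00 -1.65139374e-01]
```

View pics/w8.png

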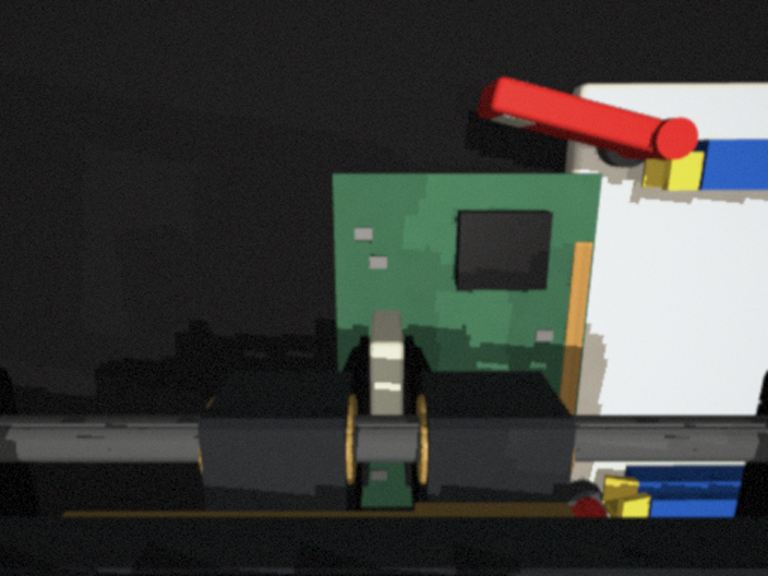

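```bash
cat > go.py <<'E'
from fit import *
# board in tool frame (z corrected)
def status(rel=np.array([0.9,26.8]),dz=12.2):
    s=get_state();q=s["orientation"];Rm=Ro.from_quat([q[1],q[2],q[3],q[0]]).as_matrix();pos=s['position']
    bw=pos+Rm@np.array([rel[0],rel[1],0]); b=tobay(bw); a=BAY[2]
    f=s['force']; fb=np.array([np.cos(a)*f[0]+np.sin(a)*f[1],-np.sin(a)*f[0]+np.cos(a)*f[1],f[2]])
    print('t',s['time'],'board bay',b.round(2),'z',(pos[2]+dz).round(2),'yaw',(np.degrees(np.arctan2(Rm[1,1],Rm[0,1]))-6).round(2),'Fbay',fb.round(2),'M',s['moment'].round(3),'grip',s['grip_width'].round(3))
    ex=Rm.T@[np.cos(a),np.sin(a),0]; ey=Rm.T@[-np.sin(a),np.cos(a),0]; print('bay x in tool',ex.round(4),'bay y in tool',ey.round(4),'down in tool',(Rm.T@[0,0,-1]).round(4))
E
python3 - <<'E'
from go import *
boardfit('w8',(222,115.3),(400.5,115.3),(224,200),(389,200))
status()
E
```

```text
corners [221.05 115.42] [401.23 115.42] res [ 0.12  0.06  0.   -0.06 -0.13  0.  ]
board world [505.9   27.51  27.31] yaw 5.92 TCP [479.37  23.65  13.91] z-TCPz 13.39
board in bay [-108.5    -1.06] dyaw -0.08
board in tool [  1.07  26.83 -13.32]Traceback (most recent call last):
  File "<stdin>", line 3, in <module>
  File "go.py", line 7, in status
    print('t',s['time'],'board bay',b.round(2),'z',(pos[2]+dz).round(2),'yaw',(np.degrees(np.arctan2(Rm[1,1],Rm[0,1]))-6).round(2),'Fbay',fb.round(2),'M',s['moment'].round(3),'grip',s['grip_width'].round(3))
                                                                                                                                                                                      ^^^^^^^^^^^^^^^^^^^^^
AttributeError: 'float' object has no attribute 'round'
```

```bash
sed -i "s/s\['grip_width'\].round(3)/round(s['grip_width'],3)/" go.py; python3 - <<'E'
from go import *
status()
def bw(x,y,z): a=BAY[2]; return np.array([BAY[0]+np.cos(a)*x-np.sin(a)*y,BAY[1]+np.sin(a)*x+np.cos(a)*y,z])
for f in('w7','w8'):
    print(f,'hingeL',(p(f,bw(-50,75,46))*1.5).round(1),'lip inner start',(p(f,bw(-32,59,32.4))*1.5).round(1),'guide outer start',(p(f,bw(-32,75.6,32.4))*1.5).round(1))
im=load('w8')[0];cv2.imwrite('pics/c_w8.png',cv2.resize(im[75:135,370:490],None,fx=6,fy=6,interpolation=cv2.INTER_CUBIC)[:,:,::-1])
E
```

```text
t 9.8833 board bay [-108.18   -1.21] z 26.44 yaw -0.06 Fbay [ 0.04 -0.34 -2.77] M [-0.011 -0.089  0.028] grip 0.103
bay x in tool [0.001  1.     0.0036] bay y in tool [ 1.     -0.001  -0.0014] down in tool [ 0.0014 -0.0036  1.    ]
w7 hingeL [606.8 143.5] lip inner start [631.2 183.3] guide outer start [636.3 142.6]
w8 hingeL [671.  136.7] lip inner start [695.5 188. ] guide outer start [703.7 136. ]
```

View pics/c_w8.png

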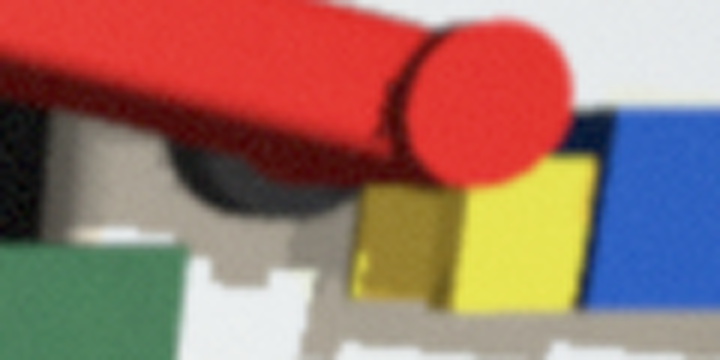

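```bash
python3 -m jog '1 0.06 0.5 0.1 0;1 0.06 1 0.1 0;1 0.06 1.5 0.1 0;1 0.06 1.5 0.1 0;1 0.06 1.5 0.1 0;1 0.06 1.5 0.1 0'
python3 - <<'E'
from go import *
status()
c=save("wrist","w9",scale=1.5);c=save("scene","s9",crop=(230,130,370,235),scale=5.5)
status()
E
```

```text
time: 10.38
position: [494.5, 25.9, 13.2]
orientation: [0.002, 0.669, 0.743, 0.001]
force: [-0.6, 0.0, -2.7]
grip_width: 0.105
t 10.3833 board bay [-93.24  -0.54] z 25.4 yaw -0.04 Fbay [-0.64  0.07 -2.7 ] M [-0.073 -0.006  0.023] grip 0.105
bay x in tool [7.0e-04 1.0e+00 3.1e-03] bay y in tool [ 1.0e+00 -7.0e-04 -1.4e-03] down in tool [ 0.0014 -0.0031  1.    ]
t 10.4833 board bay [-93.47  -0.53] z 25.3 yaw -0.05 Fbay [-0.57  0.03 -2.47] M [-0.005 -0.008  0.025] grip 0.103
bay x in tool [8.e-04 1.e+00 3.e-03] bay y in tool [ 1.0e+00 -8.0e-04 -1.4e-03] down in tool [ 0.0014 -0.003   1.    ]
```

View pics/w9.png

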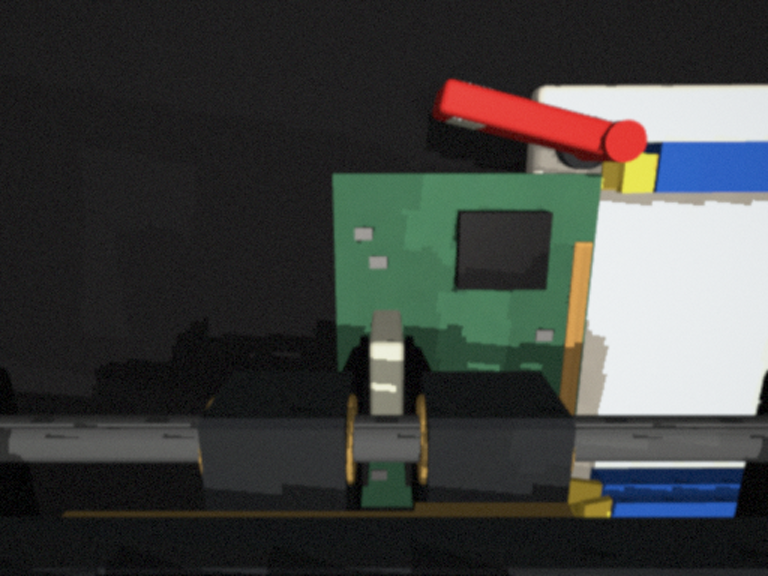

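View pics/s9.png

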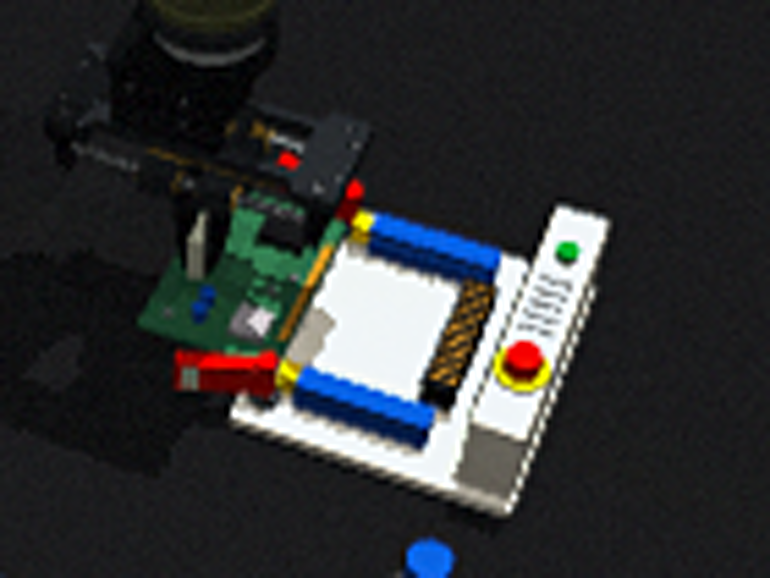

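The leading edge stands just at the yellow mouths on both sides, level. I'll check the sideways fit again in this image.

```bash
python3 - <<'E'
from go import *
def bw(x,y,z): a=BAY[2]; return np.array([BAY[0]+np.cos(a)*x-np.sin(a)*y,BAY[1]+np.sin(a)*x+np.cos(a)*y,z])
boardfit('w9',(222,115.3),(400.5,115.3),(224,200),(389,200))
for n,q in dict(hinge=(-50,75,46),lip0=(-32,59,32.4),lip1=(-20,59,32.4),out0=(-32,75.6,32.4)).items(): print(n,p('w9',bw(*q)).round(2))
im=load('w9')[0];cv2.imwrite('pics/c_w9.png',cv2.resize(im[75:135,390:510],None,fx=6,fy=6,interpolation=cv2.INTER_CUBIC)[:,:,::-1])
cv2.imwrite('pics/c_w9b.png',cv2.resize(im[300:350,370:500],None,fx=6,fy=6,interpolation=cv2.INTER_CUBIC)[:,:,::-1])
E
```

```text
corners [220.99 115.55] [401.2  115.09] res [ 0.09  0.02 -0.04 -0.03 -0.09 -0.04]
board world [521.08  29.86  26.61] yaw 6.06 TCP [494.46  25.94  13.2 ] z-TCPz 13.41
board in bay [-93.17  -0.3 ] dyaw 0.06
board in tool [  1.12  26.92 -13.32]
hinge [414.01  92.83]
lip0 [433.83 126.94]
lip1 [457.82 126.9 ]
out0 [438.51  92.22]
```

View pics/c_w9.png

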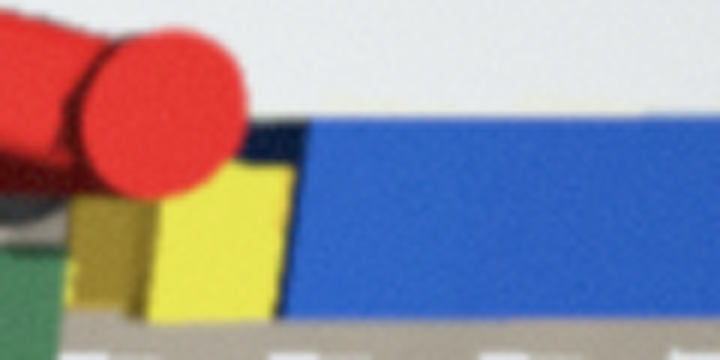

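View pics/c_w9b.png

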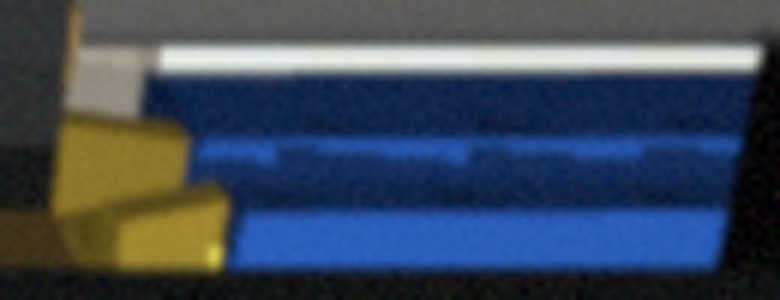

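The board is centred to within about 0.2 mm, so I'll refine the bay estimate slightly and slide in.

```bash
sed -i 's/BAY=np.array(\[613.7,39.9/BAY=np.array([615.35,39.57/' fit.py; python3 -m jog '1 0 0.4 0 0;1 0 0.8 0 0;1 0 1.2 0 0;1 0 1.6 0 0;1 0 2 0 0;1 0 2 0 0'
python3 - <<'E'
from go import *
status()
E
```

```text
time: 10.98
position: [515.2, 28.0, 13.4]
orientation: [0.002, 0.669, 0.743, 0.001]
force: [0.1, 0.2, -3.1]
grip_width: 0.102
t 10.9833 board bay [-73.98  -0.12] z 25.63 yaw -0.04 Fbay [ 0.14  0.18 -3.1 ] M [-0.025 -0.017  0.065] grip 0.102
bay x in tool [8.e-04 1.e+00 4.e-03] bay y in tool [ 1.0e+00 -8.0e-04 -1.5e-03] down in tool [ 0.0015 -0.004   1.    ]
```

```bash
python3 -m jog '1 0 0.5 0.01 0;1 0 1 0.02 0;1 0 1.5 0.03 0;1 0 2 0.03 0;1 0 2.5 0.04 0;1 0 3 0.04 0;1 0 3.0 0.04 0'
python3 - <<'E'
from go import *
status()
E
```

```text
time: 11.57
position: [546.2, 31.2, 13.4]
orientation: [0.002, 0.669, 0.743, 0.001]
force: [-0.1, -0.6, -2.6]
grip_width: 0.104
t 11.5667 board bay [-42.81  -0.25] z 25.56 yaw -0.05 Fbay [-0.15 -0.54 -2.65] M [-0.026 -0.043 -0.034] grip 0.104
bay x in tool [8.0e-04 1.0e+00 4.9e-03] bay y in tool [ 1.0e+00 -8.0e-04 -1.6e-03] down in tool [ 0.0016 -0.0049  1.    ]
```

```bash
python3 -m jog '1 0 0.5 0.02 0;1 0 1 0.03 0;1 0 1.5 0.04 0;1 0 2 0.04 0;1 0 2.2 0.04 0;1 0 2.2 0.04 0'
python3 - <<'E'
from go import *
status()
E
```

```text
time: 12.07
position: [568.8, 33.5, 13.2]
orientation: [0.002, 0.669, 0.743, 0.001]
force: [0.0, 0.0, -2.6]
grip_width: 0.109
t 12.0667 board bay [-20.14  -0.3 ] z 25.42 yaw -0.04 Fbay [ 0.03  0.03 -2.64] M [ 0.009 -0.03   0.043] grip 0.109
bay x in tool [7.0e-04 1.0e+00 5.3e-03] bay y in tool [ 1.0e+00 -7.0e-04 -1.6e-03] down in tool [ 0.0016 -0.0053  1.    ]
```

Now I'll feel for the socket in small steps.

```bash
python3 -m jog '1 0 0.1 0 0;1 0 0.2 0 0;1 0 0.3 0 0;1 0 0.3 0 0'; python3 -c "
from go import *
status()"
```

```text
time: 12.4
position: [571.9, 33.8, 13.3]
orientation: [0.002, 0.669, 0.743, 0.001]
force: [-0.4, -0.7, -2.4]
grip_width: 0.104
t 12.4 board bay [-17.05  -0.31] z 25.48 yaw -0.04 Fbay [-0.43 -0.68 -2.36] M [-0.041 -0.103  0.033] grip 0.104
bay x in tool [8.0e-04 1.0e+00 5.4e-03] bay y in tool [ 1.0e+00 -8.0e-04 -1.7e-03] down in tool [ 0.0016 -0.0054  1.    ]
```

```bash
python3 -m jog '1 0 0.07 0 0;1 0 0.15 0 0;1 0 0.15 0 0'; python3 -c "
from go import *
status()"
```

```text
time: 12.65
position: [573.5, 34.0, 13.3]
orientation: [0.002, 0.669, 0.743, 0.002]
force: [0.1, 0.7, -3.2]
grip_width: 0.105
t 12.65 board bay [-15.43  -0.31] z 25.53 yaw -0.04 Fbay [ 0.14  0.71 -3.25] M [-0.046 -0.092  0.012] grip 0.105
bay x in tool [8.0e-04 1.0e+00 5.6e-03] bay y in tool [ 1.0e+00 -8.0e-04 -1.7e-03] down in tool [ 0.0016 -0.0056  1.    ]
```

```bash
python3 -m jog '1 0 0.06 0 0;1 0 0.12 0 0;1 0 0.12 0 0'; python3 -c "
from go import *
status()"
```

```text
time: 12.9
position: [574.8, 34.1, 13.4]
orientation: [0.003, 0.669, 0.743, 0.002]
force: [-0.0, -0.6, -3.4]
grip_width: 0.106
t 12.9 board bay [-14.07  -0.32] z 25.62 yaw -0.04 Fbay [-0.11 -0.61 -3.4 ] M [-0.055  0.005 -0.005] grip 0.106
bay x in tool [7.0e-04 1.0e+00 5.8e-03] bay y in tool [ 1.0e+00 -7.0e-04 -1.7e-03] down in tool [ 0.0017 -0.0058  1.    ]
```

```bash
python3 -m jog '1 0 0.05 0 0;1 0 0.1 0 0;1 0 0.1 0 0'; python3 -c "
from go import *
status()"
```

```text
time: 13.15
position: [575.9, 34.2, 13.5]
orientation: [0.003, 0.669, 0.743, 0.002]
force: [-0.5, -0.3, -2.3]
grip_width: 0.107
t 13.15 board bay [-12.95  -0.34] z 25.66 yaw -0.04 Fbay [-0.55 -0.28 -2.31] M [-0.063 -0.112 -0.017] grip 0.107
bay x in tool [7.0e-04 1.0e+00 5.9e-03] bay y in tool [ 1.0e+00 -7.0e-04 -1.7e-03] down in tool [ 0.0017 -0.0059  1.    ]
```

```bash
python3 -m jog '1 0 0.05 0 0;1 0 0.1 0 0;1 0 0.1 0 0'; python3 -c "
from go import *
status()"
```

```text
time: 13.4
position: [577.1, 34.3, 13.5]
orientation: [0.003, 0.669, 0.743, 0.002]
force: [-0.2, 0.3, -2.7]
grip_width: 0.106
t 13.4 board bay [-11.84  -0.35] z 25.68 yaw -0.04 Fbay [-0.15  0.34 -2.66] M [-0.061 -0.081  0.019] grip 0.106
bay x in tool [7.e-04 1.e+00 6.e-03] bay y in tool [ 1.0e+00 -7.0e-04 -1.7e-03] down in tool [ 0.0017 -0.006   1.    ]
```

```bash
python3 -m jog '1 0 0.05 0.02 0;1 0 0.1 0.02 0;1 0 0.1 0.02 0'; python3 -c "
from go import *
status()"
```

```text
time: 13.65
position: [578.1, 34.4, 13.3]
orientation: [0.003, 0.669, 0.743, 0.002]
force: [-0.2, -0.4, -2.8]
grip_width: 0.102
t 13.65 board bay [-10.74  -0.35] z 25.5 yaw -0.04 Fbay [-0.21 -0.34 -2.79] M [-0.046 -0.047  0.039] grip 0.102
bay x in tool [7.0e-04 1.0e+00 6.1e-03] bay y in tool [ 1.0e+00 -7.0e-04 -1.7e-03] down in tool [ 0.0017 -0.0061  1.    ]
```

```bash
python3 -m jog '1 0 0.05 0.02 0;1 0 0.1 0.02 0;1 0 0.1 0.02 0'; python3 -c "
from go import *
status()"
```

```text
time: 13.9
position: [579.3, 34.5, 13.1]
orientation: [0.003, 0.669, 0.743, 0.002]
force: [-0.7, -0.3, -3.0]
grip_width: 0.103
t 13.9 board bay [-9.63 -0.37] z 25.34 yaw -0.04 Fbay [-0.72 -0.24 -2.99] M [-0.008 -0.019  0.002] grip 0.103
bay x in tool [7.0e-04 1.0e+00 6.2e-03] bay y in tool [ 1.0e+00 -7.0e-04 -1.7e-03] down in tool [ 0.0017 -0.0062  1.    ]
```

```bash
python3 -m jog '1 0 0.05 0.01 0;1 0 0.1 0.01 0;1 0 0.1 0.01 0'; python3 -c "
from go import *
status()"
```

```text
time: 14.15
position: [580.3, 34.7, 13.0]
orientation: [0.003, 0.669, 0.743, 0.002]
force: [0.1, -0.3, -3.3]
grip_width: 0.105
t 14.15 board bay [-8.53 -0.35] z 25.23 yaw -0.04 Fbay [ 0.1  -0.27 -3.27] M [-0.054  0.023 -0.042] grip 0.105
bay x in tool [7.0e-04 1.0e+00 6.2e-03] bay y in tool [ 1.0e+00 -7.0e-04 -1.7e-03] down in tool [ 0.0017 -0.0062  1.    ]
```

```bash
python3 -m jog '1 0 0.05 0 0;1 0 0.1 0 0;1 0 0.1 0 0'; python3 -c "
from go import *
status()"
```

```text
time: 14.4
position: [581.5, 34.8, 13.1]
orientation: [0.003, 0.669, 0.743, 0.002]
force: [0.9, -0.6, -2.1]
grip_width: 0.105
t 14.4 board bay [-7.37 -0.36] z 25.3 yaw -0.04 Fbay [ 0.88 -0.67 -2.13] M [-0.054 -0.039  0.009] grip 0.105
bay x in tool [7.0e-04 1.0e+00 6.5e-03] bay y in tool [ 1.0e+00 -7.0e-04 -1.7e-03] down in tool [ 0.0017 -0.0065  1.    ]
```

```bash
python3 -m jog '1 0 0.05 0 0;1 0 0.1 0 0;1 0 0.1 0 0'; python3 -c "
from go import *
status()"
```

```text
time: 14.65
position: [582.5, 34.8, 13.1]
orientation: [0.003, 0.669, 0.743, 0.002]
force: [-0.2, -0.3, -2.5]
grip_width: 0.105
t 14.65 board bay [-6.36 -0.39] z 25.29 yaw -0.04 Fbay [-0.22 -0.28 -2.49] M [ 0.007 -0.032 -0.043] grip 0.105
bay x in tool [7.0e-04 1.0e+00 6.3e-03] bay y in tool [ 1.0e+00 -7.0e-04 -1.8e-03] down in tool [ 0.0018 -0.0063  1.    ]
```

```bash
python3 -m jog '1 0 0.05 0 0;1 0 0.1 0 0;1 0 0.1 0 0'; python3 -c "
from go import *
status()"
```

```text
time: 14.9
position: [582.6, 34.9, 12.7]
orientation: [0.002, 0.669, 0.743, 0.001]
force: [-3.7, -0.9, -1.9]
grip_width: 0.104
t 14.9 board bay [-6.27 -0.34] z 24.85 yaw -0.02 Fbay [-3.76 -0.56 -1.94] M [-0.185  0.478  0.135] grip 0.104
bay x in tool [4.0e-04 1.0e+00 4.1e-03] bay y in tool [ 1.0e+00 -4.0e-04 -1.7e-03] down in tool [ 0.0017 -0.0041  1.    ]
```

```bash
python3 -m jog '1 0 0.05 0 0;1 0 0.1 0 0;1 0 0.1 0 0'; python3 -c "
from go import *
status()
save('wrist','w10',scale=1.5);save('scene','s10',crop=(230,130,370,235),scale=5.5)"
```

```text
time: 15.15
position: [582.6, 34.9, 12.2]
orientation: [0.001, 0.669, 0.743, 0.0]
force: [-4.8, -1.8, -1.4]
grip_width: 0.101
t 15.15 board bay [-6.25 -0.29] z 24.39 yaw -0.01 Fbay [-4.98 -1.26 -1.38] M [-0.128  0.791  0.196] grip 0.101
bay x in tool [1.0e-04 1.0e+00 1.7e-03] bay y in tool [ 1.0e+00 -1.0e-04 -1.6e-03] down in tool [ 0.0016 -0.0017  1.    ]
```

View pics/w10.png

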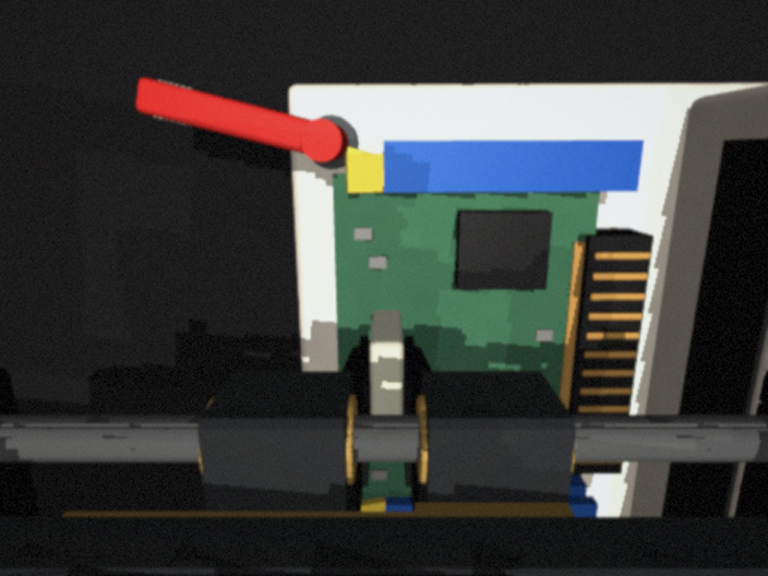

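View pics/s10.png

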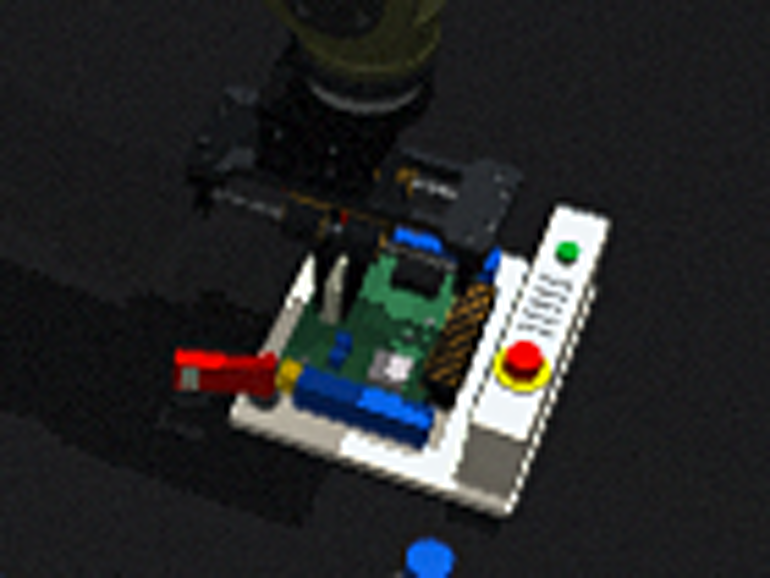

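The board has met the socket at origin x ≈ −6.3 mm: the force rose from 0 to 5 N without it advancing. One slightly firmer push to sit clearly in the 5–8 N band.

```bash
python3 -m jog '1 0 0.06 -0.02 0;1 0 0.13 -0.03 0;1 0 0.13 -0.03 0;1 0 0.13 -0.03 0'; python3 -c "
from go import *
status()"
```

```text
time: 15.58
position: [582.6, 34.9, 12.2]
orientation: [0.0, 0.669, 0.743, -0.001]
force: [-7.7, -1.2, 0.6]
grip_width: 0.106
t 15.5833 board bay [-6.28 -0.29] z 24.44 yaw 0.0 Fbay [-7.74 -0.41  0.56] M [-0.147  1.251  0.161] grip 0.106
bay x in tool [-0.      1.     -0.0015] bay y in tool [ 1.      0.     -0.0016] down in tool [0.0016 0.0015 1.    ]
```

Bearing at 7.7 N with no further advance. Release in place.

```bash
python3 -m jog '0.3 0 0 0 0;0.3 0 0 0 0;0.3 0 0 0 0;0.3 0 0 0 0;0.3 0 0 0 0;0.3 0 0 0 0'; python3 -c "
from go import *
status()
save('wrist','w11',scale=1.5)"
```

```text
time: 16.08
position: [583.2, 34.9, 12.7]
orientation: [0.001, 0.669, 0.743, -0.001]
force: [0.8, -0.1, 1.0]
grip_width: 0.35
t 16.0833 board bay [-5.65 -0.34] z 24.88 yaw -0.0 Fbay [ 0.84 -0.14  1.05] M [-0.022 -0.109 -0.006] grip 0.35
bay x in tool [ 1.e-04  1.e+00 -2.e-04] bay y in tool [ 1.0e+00 -1.0e-04 -1.6e-03] down in tool [1.6e-03 2.0e-04 1.0e+00]
```

View pics/w11.png

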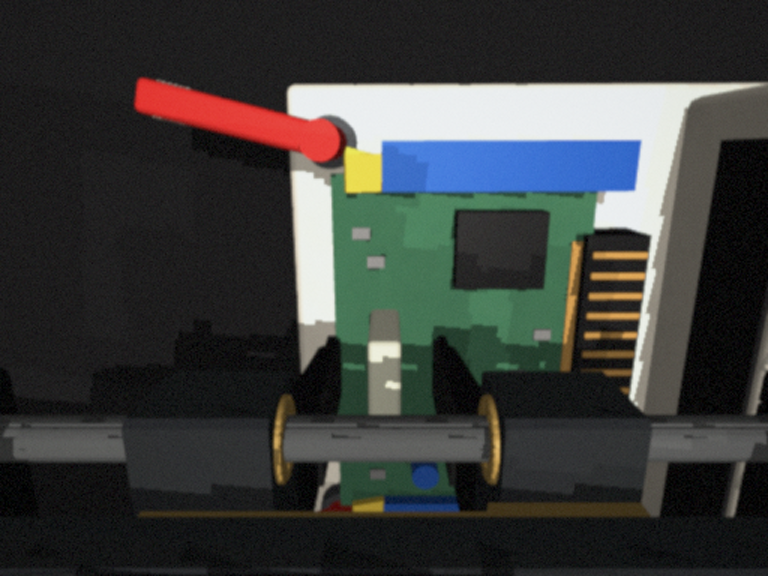

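Released; the board stays against the socket. Lift clear, and plan the lever arcs with the gripper shut, fixed orientation.

```bash
python3 -m jog '0.3 0 0 -2 0;0.3 0 0 -4.5 0;0.3 0 0 -7 0;0.3 0 0 -7 0;1 0 0 -7 0;1 0 0 -7 0;1 0 0 -7 0' 30
cat > lev.py <<'E'
from go import *
def arc(side,qs,r=42,clear=0,a=12,b=10):
    sg=1 if side=='L' else -1; out=[]
    for q in qs:
        ph=.35-q; d=np.array([-np.cos(ph),np.sin(ph)]); t=np.array([-np.sin(ph),-np.cos(ph)])
        P=np.array([-50,75])+r*d-(5+a*abs(t[0])+b*abs(t[1])+clear)*t; out.append([P[0],sg*P[1]])
    return np.array(out)
def rows(pts,z):
    s=get_state();q=s["orientation"];Rm=Ro.from_quat([q[1],q[2],q[3],q[0]]).as_matrix();a=BAY[2]
    for P in pts:
        W=np.array([BAY[0]+np.cos(a)*P[0]-np.sin(a)*P[1],BAY[1]+np.sin(a)*P[0]+np.cos(a)*P[1],z])
        print(np.round(P,1),'tool cm',(Rm.T@(W-s['position'])/10).round(2))
    b=tobay(s['position']);print('now bay',b.round(1),'z',round(s['position'][2],1),'yaw err',np.degrees(np.arctan2(Rm[1,1],Rm[0,1]))-6,'F',s['force'].round(1),'grip',s['grip_width'])
E
python3 - <<'E'
from lev import *
c=save("wrist","w12",scale=1.5)
rows(arc('L',[.12],clear=10),80)
E
```

```text
time: 16.72
position: [581.8, 35.1, 80.8]
orientation: [-0.001, 0.669, 0.743, -0.002]
force: [0.9, 0.4, -0.1]
grip_width: 0.191
[-84.6 111.3] tool cm [11.22 -5.08  0.07]
now bay [-33.9  -0.9] z 80.6 yaw err -0.006056303988191125 F [ 0.  -0.5  0.5] grip 0.14935600611901395
```

View pics/w12.png

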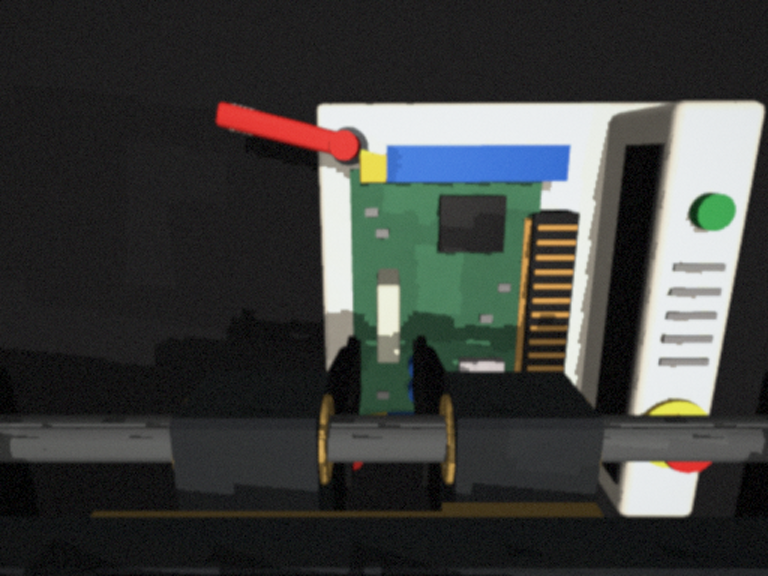

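The board rests against the socket, undisturbed by the release. Now I'll move beside the left lever, outside it.

```bash
python3 -m jog '1 3 -1.4 0 0;1 6 -2.7 0 0;1 9 -4 0 0;1 11.2 -5.1 0 0;1 11.2 -5.1 1 0;1 11.2 -5.1 3 0;1 11.2 -5.1 3 0;1 11.2 -5.1 3 0'
python3 - <<'E'
from lev import *
c=save("wrist","w13",scale=1.5);c=save("scene","s13",crop=(230,110,370,215),scale=5.5)
rows(arc('L',[.12],clear=10),6)
E
```

```text
time: 17.43
position: [517.6, 140.4, 48.4]
orientation: [-0.002, 0.669, 0.743, -0.004]
force: [-0.3, 0.2, -0.1]
grip_width: 0.004
[-84.6 111.3] tool cm [0.09 0.03 4.46]
now bay [-84.7 110.5] z 50.6 yaw err -0.049755064373514735 F [ 0.4 -1.2  0.4] grip 0.00538695670461525
```

View pics/s13.png

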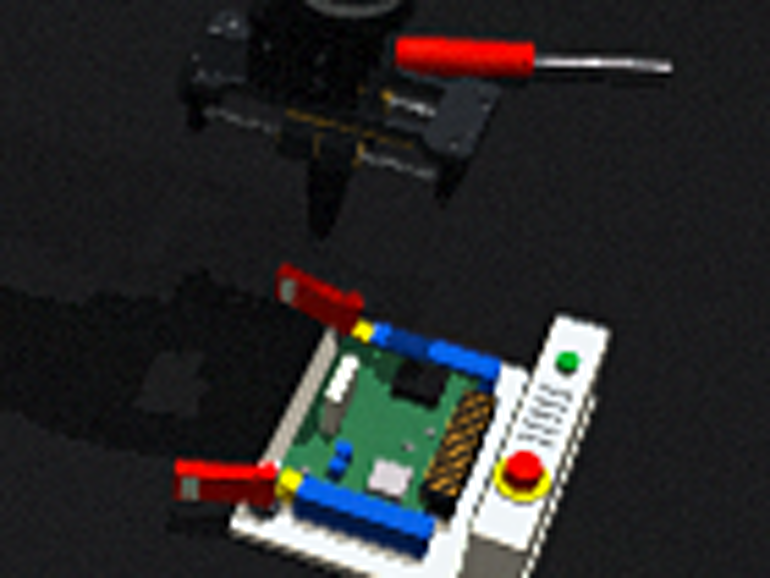

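View pics/w13.png

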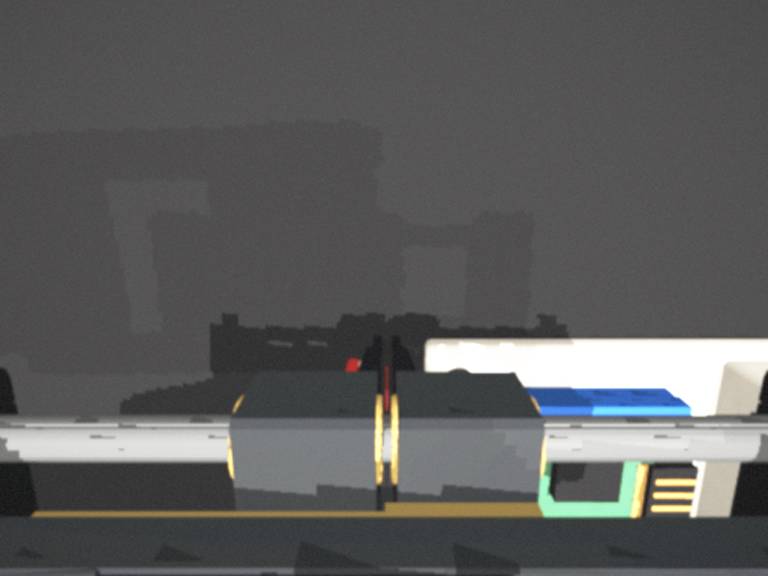

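```bash
python3 -m jog '1 0.05 0 2 0;1 0.05 0 4 0;1 0.05 0 4.8 0;1 0.05 0 4.8 0;1 0.05 0 4.8 0'
python3 - <<'E'
from lev import *
rows(arc('L',[.12,.3,.5,.7,.9]),2)
c=save("scene","s14",crop=(230,110,370,215),scale=5.5)
E
```

```text
time: 17.95
position: [519.6, 140.7, 3.0]
orientation: [-0.001, 0.67, 0.743, -0.002]
force: [0.3, -0.2, 0.8]
grip_width: 0.002
[-86.9 101.6] tool cm [-0.9  -0.23  0.1 ]
[-91.2  92.7] tool cm [-1.79 -0.65  0.11]
[-94.   85.2] tool cm [-2.54 -0.94  0.11]
[-95.8  78. ] tool cm [-3.26 -1.11  0.11]
[-96.2  69.9] tool cm [-4.07 -1.15  0.11]
now bay [-84.6 110.6] z 3.0 yaw err -0.07985808043862264 F [ 0.3 -0.2  0.8] grip 0.002021302274467387
```

View pics/s14.png

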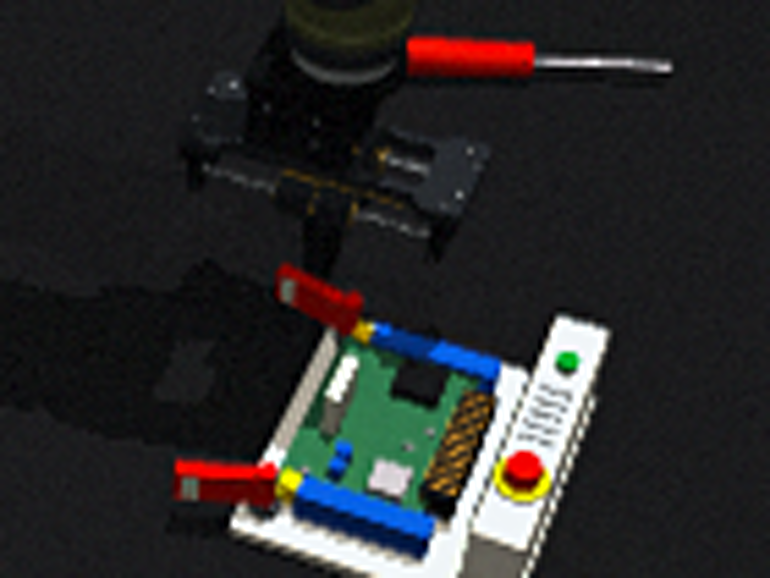

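```bash
python3 -m jog '1 -0.5 -0.1 0.05 0;1 -0.9 -0.23 0.1 0;1 -1.2 -0.4 0.1 0;1 -1.5 -0.52 0.1 0;1 -1.8 -0.65 0.1 0;1 -2.2 -0.8 0.1 0;1 -2.5 -0.94 0.1 0;1 -2.9 -1.03 0.1 0;1 -3.26 -1.11 0.1 0'
python3 - <<'E'
from lev import *
rows(arc('L',[.7,.9,1.0,1.1,1.2,1.3,1.4,1.5]),2)
c=save("scene","s15",crop=(230,110,370,215),scale=5.5)
E
```

```text
time: 18.75
position: [511.9, 107.0, 2.5]
orientation: [-0.001, 0.67, 0.743, -0.002]
force: [-0.6, 3.1, 0.5]
grip_width: 0.004
[-95.8  78. ] tool cm [0.01 0.01 0.05]
[-96.2  69.9] tool cm [-0.8  -0.03  0.05]
[-95.7  65.7] tool cm [-1.22  0.02  0.05]
[-94.7  61.4] tool cm [-1.66  0.12  0.05]
[-93.2  57.1] tool cm [-2.09  0.27  0.05]
[-91.2  52.8] tool cm [-2.51  0.47  0.05]
[-88.6  48.7] tool cm [-2.92  0.73  0.05]
[-85.4  44.8] tool cm [-3.31  1.05  0.05]
now bay [-95.9  77.9] z 2.5 yaw err -0.06224656977733645 F [-0.6  3.1  0.5] grip 0.004287298232134299
```

View pics/s15.png

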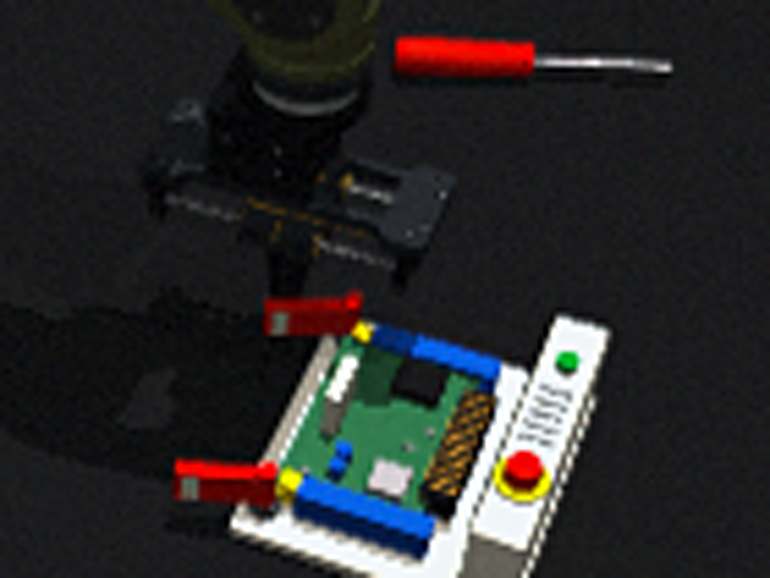

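The left lever is turning at about 3 N, so I'll continue along the arc.

```bash
python3 -m jog '1 -0.4 -0.02 0.03 0;1 -0.8 -0.03 0.05 0;1 -1.22 0.02 0.05 0;1 -1.45 0.06 0.05 0;1 -1.66 0.12 0.05 0'
python3 - <<'E'
from lev import *
rows(arc('L',[1.1,1.2,1.3,1.4,1.5,1.6]),2)
c=save("scene","s16",crop=(230,110,370,215),scale=5.5)
E
```

```text
time: 19.22
position: [514.2, 89.5, 1.6]
orientation: [-0.001, 0.67, 0.743, -0.003]
force: [-2.1, 2.6, -0.5]
grip_width: 0.007
[-94.7  61.4] tool cm [ 0.12  0.06 -0.04]
[-93.2  57.1] tool cm [-0.31  0.21 -0.04]
[-91.2  52.8] tool cm [-0.74  0.42 -0.04]
[-88.6  48.7] tool cm [-1.15  0.68 -0.05]
[-85.4  44.8] tool cm [-1.53  0.99 -0.05]
[-81.8  41.3] tool cm [-1.89  1.36 -0.05]
now bay [-95.3  60.2] z 1.6 yaw err -0.0947264647789039 F [-2.1  2.6 -0.5] grip 0.007365405391730237
```

View pics/s16.png

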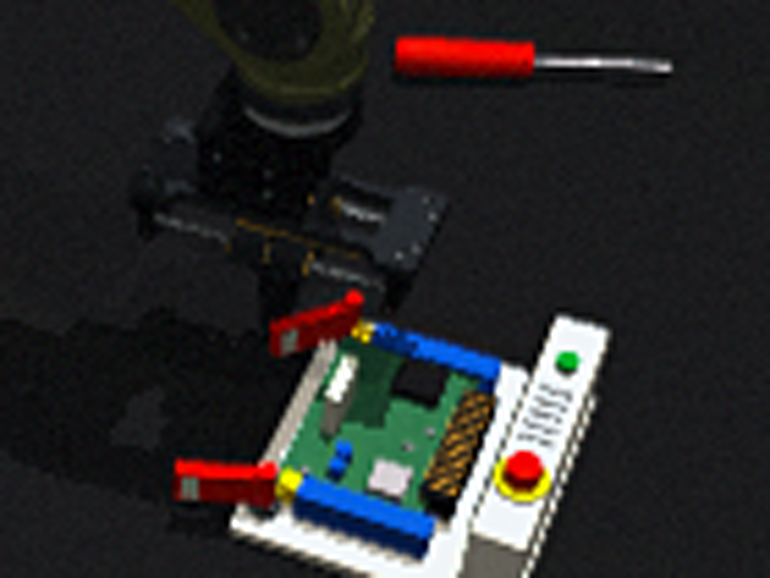

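```bash
python3 -m jog '1 -0.1 0.12 -0.03 0;1 -0.31 0.21 -0.04 0;1 -0.53 0.31 -0.04 0;1 -0.74 0.42 -0.04 0;1 -0.74 0.42 -0.04 0'
python3 - <<'E'
from lev import *
rows(arc('L',[1.3,1.4,1.5,1.6,1.7,1.8]),2)
E
```

```text
time: 19.68
position: [519.6, 81.8, 2.0]
orientation: [-0.001, 0.67, 0.743, -0.003]
force: [-0.7, 1.0, 0.6]
grip_width: 0.004
[-91.2  52.8] tool cm [ 0.08 -0.04  0.  ]
[-88.6  48.7] tool cm [-0.33  0.22  0.  ]
[-85.4  44.8] tool cm [-0.72  0.54  0.  ]
[-81.8  41.3] tool cm [-1.07  0.9   0.  ]
[-77.6  38.2] tool cm [-1.38  1.32  0.  ]
[-73.   35.5] tool cm [-1.65  1.78 -0.  ]
now bay [-90.8  52. ] z 2.0 yaw err -0.10328809761814384 F [-0.7  1.   0.6] grip 0.003539445409629304
```

```bash
python3 -m jog '1 -0.15 0.12 0 0;1 -0.33 0.22 0 0;1 -0.5 0.38 0 0;1 -0.72 0.54 0 0;1 -0.72 0.54 0 0'
python3 - <<'E'
from lev import *
rows(arc('L',[1.5,1.6,1.7,1.8,1.9]),2)
c=save("scene","s17",crop=(230,110,370,215),scale=5.5)
E
```

```text
time: 20.1
position: [526.1, 74.7, 2.1]
orientation: [-0.0, 0.67, 0.742, -0.003]
force: [-0.8, 1.0, 0.4]
grip_width: 0.003
[-85.4  44.8] tool cm [ 0.06 -0.04  0.01]
[-81.8  41.3] tool cm [-0.29  0.33  0.01]
[-77.6  38.2] tool cm [-0.61  0.74  0.01]
[-73.   35.5] tool cm [-0.87  1.2   0.01]
[-68.1  33.4] tool cm [-1.09  1.7   0.  ]
now bay [-85.1  44.3] z 2.1 yaw err -0.11409039795696785 F [-0.8  1.   0.4] grip 0.0030139597664968197
```

View pics/s17.png

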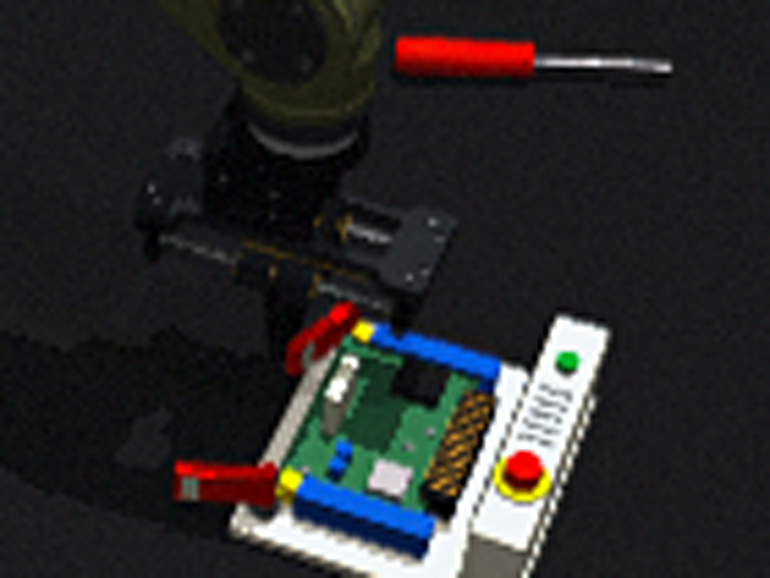

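```bash
python3 -m jog '1 -0.1 0.15 0 0;1 -0.2 0.25 0 0;1 -0.29 0.33 0 0;1 -0.29 0.33 0 0'
python3 - <<'E'
from lev import *
rows(arc('L',[1.6,1.7,1.8,1.9]),2)
E
```

```text
time: 20.48
position: [529.5, 72.2, 1.9]
orientation: [-0.001, 0.67, 0.742, -0.003]
force: [-1.8, 2.1, -0.5]
grip_width: 0.003
[-81.8  41.3] tool cm [-0.01  0.02 -0.01]
[-77.6  38.2] tool cm [-0.32  0.43 -0.01]
[-73.   35.5] tool cm [-0.59  0.89 -0.01]
[-68.1  33.4] tool cm [-0.8   1.39 -0.01]
now bay [-82.   41.4] z 1.9 yaw err -0.11558537477524045 F [-1.8  2.1 -0.5] grip 0.003465523404944982
```

```bash
python3 -m jog '1 -0.1 0.15 0 0;1 -0.2 0.28 0 0;1 -0.3 0.41 0 0;1 -0.3 0.41 0 0'
python3 - <<'E'
from lev import *
rows(arc('L',[1.7,1.8,1.9,1.92]),2)
c=save("scene","s18",crop=(230,110,370,215),scale=5.5)
E
```

```text
time: 20.82
position: [533.1, 69.9, 1.6]
orientation: [-0.002, 0.67, 0.742, -0.004]
force: [-4.1, 3.0, 1.2]
grip_width: -0.0
[-77.6  38.2] tool cm [-0.06  0.1  -0.04]
[-73.   35.5] tool cm [-0.33  0.56 -0.05]
[-68.1  33.4] tool cm [-0.54  1.05 -0.05]
[-67.  33.] tool cm [-0.57  1.16 -0.05]
now bay [-78.6  38.8] z 1.6 yaw err -0.12906398090002824 F [-4.1  3.   1.2] grip -3.920065734013055e-05
```

View pics/s18.png

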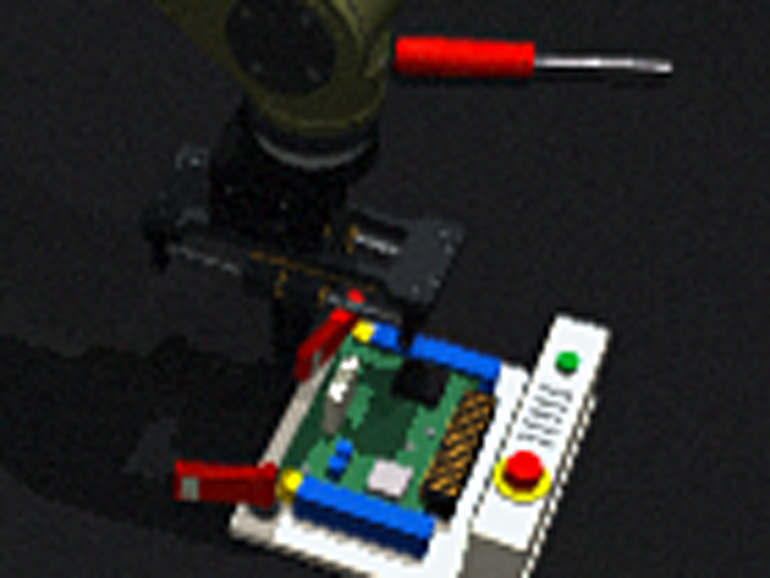

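Resistance is rising (5 N), so the lever is on the board. I'll continue in small steps.

```bash
python3 -m jog '1 -0.1 0.15 -0.02 0;1 -0.18 0.3 -0.03 0;1 -0.2 0.4 -0.03 0;1 -0.2 0.4 -0.03 0'
python3 - <<'E'
from lev import *
rows(arc('L',[1.8,1.92]),2)
E
```

```text
time: 21.2
position: [536.1, 68.6, 1.3]
orientation: [-0.003, 0.67, 0.742, -0.004]
force: [-5.7, 3.7, 2.3]
grip_width: 0.006
[-73.   35.5] tool cm [-0.17  0.27 -0.07]
[-67.  33.] tool cm [-0.42  0.87 -0.08]
now bay [-75.8  37.2] z 1.3 yaw err -0.12855784565552497 F [-5.7  3.7  2.3] grip 0.0063682534798436136
```

```bash
python3 -m jog '1 -0.05 0.15 -0.02 0;1 -0.12 0.3 -0.03 0;1 -0.15 0.4 -0.03 0;1 -0.15 0.4 -0.03 0'
python3 - <<'E'
from lev import *
rows(arc('L',[1.8,1.92]),2)
c=save("scene","s19",crop=(230,110,370,215),scale=5.5)
E
```

```text
time: 21.53
position: [539.0, 67.8, 1.1]
orientation: [-0.004, 0.67, 0.742, -0.005]
force: [-5.0, 3.9, 1.5]
grip_width: 0.004
[-73.   35.5] tool cm [-0.06 -0.01 -0.09]
[-67.  33.] tool cm [-0.31  0.59 -0.1 ]
now bay [-73.   36.1] z 1.1 yaw err -0.13100036554807826 F [-5.   3.9  1.5] grip 0.0035791693826764375
```

View pics/s19.png

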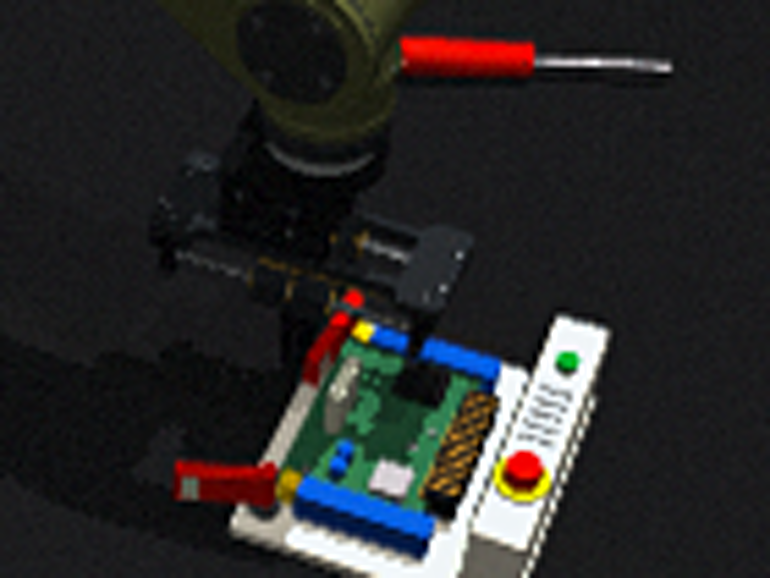

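```bash
python3 -m jog '1 -0.05 0.15 -0.05 0;1 -0.1 0.3 -0.08 0;1 -0.15 0.4 -0.08 0;1 -0.15 0.4 -0.08 0'
python3 - <<'E'
from lev import *
rows(arc('L',[1.92]),2)
E
```

```text
time: 21.92
position: [541.5, 67.1, 1.1]
orientation: [-0.006, 0.67, 0.742, -0.006]
force: [-5.7, 2.8, 1.7]
grip_width: 0.004
[-67.  33.] tool cm [-0.21  0.35 -0.1 ]
now bay [-70.6  35.1] z 1.1 yaw err -0.1364903637308279 F [-5.7  2.8  1.7] grip 0.004226551947763027
```

```bash
python3 -m jog '1 -0.03 0.12 -0.05 0;1 -0.06 0.25 -0.06 0;1 -0.08 0.35 -0.06 0;1 -0.08 0.35 -0.06 0'
python3 - <<'E'
from lev import *
rows(arc('L',[1.92]),2)
c=save("scene","s20",crop=(230,110,370,215),scale=5.5)
E
```

```text
time: 22.25
position: [543.3, 66.9, 1.0]
orientation: [-0.008, 0.67, 0.742, -0.008]
force: [-6.5, 2.9, 2.7]
grip_width: 0.004
[-67.  33.] tool cm [-0.17  0.17 -0.1 ]
now bay [-68.8  34.8] z 1.0 yaw err -0.139228732131083 F [-6.5  2.9  2.7] grip 0.003789880931388022
```

View pics/s20.png

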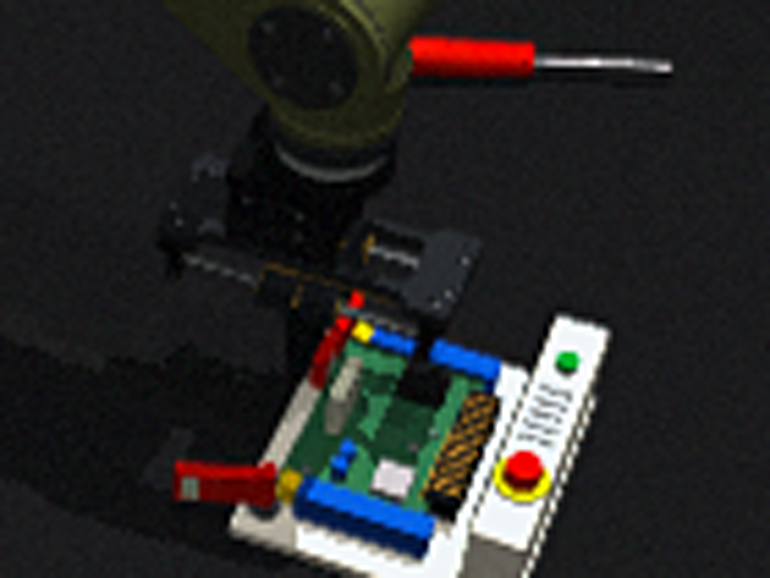

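```bash
python3 -m jog '1 -0.03 0.15 -0.05 0;1 -0.06 0.3 -0.08 0;1 -0.08 0.45 -0.08 0;1 -0.08 0.55 -0.08 0;1 -0.08 0.55 -0.08 0'
python3 - <<'E'
from lev import *
rows(arc('L',[1.92]),2)
c=save("top","t21",crop=(180,100,270,200),scale=5.5)
E
```

```text
time: 22.72
position: [544.4, 66.9, 0.8]
orientation: [-0.012, 0.67, 0.742, -0.012]
force: [-14.1, 2.4, 9.1]
grip_width: 0.006
[-67.  33.] tool cm [-0.15  0.06 -0.12]
now bay [-67.7  34.5] z 0.8 yaw err -0.11815152641752658 F [-14.1   2.4   9.1] grip 0.005767357760918241
```

View pics/t21.png

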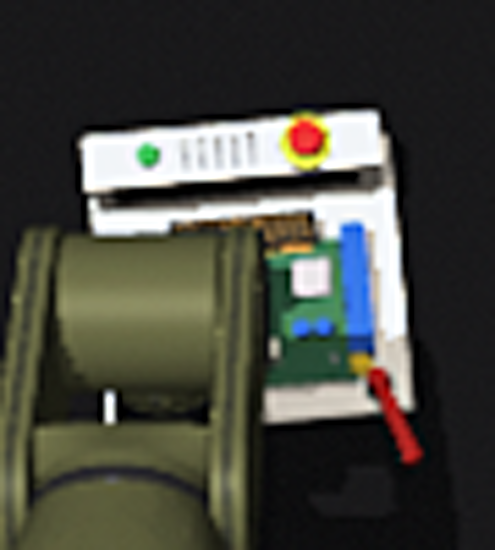

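14 N at bay x = −67.7 means about the stop. I'll back off, rise, and check the lever angle with the wrist camera.

```bash
python3 -m jog '1 0 -0.6 0 0;1 0 -1.5 0 0;1 0 -2.5 0 0;1 0 -2.5 -3 0;1 0 -2.5 -6 0;1 0 -2.5 -9.5 0;1 -3 -1.5 -13 0;1 -6 -0.5 -16 0;1 -9.5 0.5 -16 0;1 -11 1 -16 0;1 -11 1 -16 0;1 -11 1 -16 0;1 -11 1 -16 0'
python3 - <<'E'
from lev import *
c=save("wrist","w22",scale=1.5)
rows(arc('R',[.02],clear=10),50)
E
```

```text
time: 23.85
position: [569.7, -40.6, 158.8]
orientation: [-0.013, 0.67, 0.742, -0.012]
force: [-0.0, 1.0, -0.1]
grip_width: 0.003
[ -80.5 -115.4] tool cm [-4.11 -2.29 10.96]
now bay [-53.8 -74.7] z 158.8 yaw err -0.06752852690863431 F [ 0.4  0.4 -0.2] grip 0.0032693575537544634
```

View pics/w22.png

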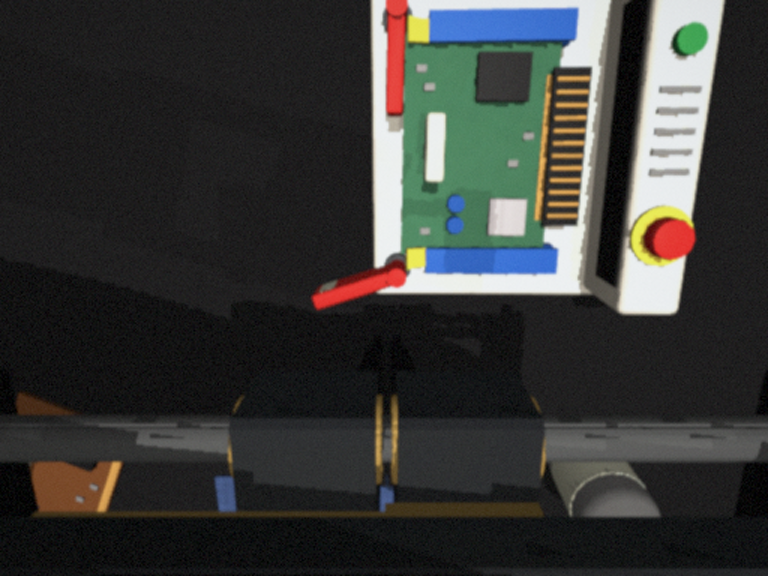

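```bash
cat >> lev.py <<'E'
def joint(fn,hp,tp):
    # red bar centreline: mask red, PCA of top face
    pass
def redfit(fn,box,side):
    im=load(fn)[0]; hsv=cv2.cvtColor(im,cv2.COLOR_RGB2HSV); m=((hsv[...,0]<8)|(hsv[...,0]>172))&(hsv[...,1]>150)&(hsv[...,2]>150)
    mm=np.zeros_like(m);x0,y0,x1,y1=box;mm[y0:y1,x0:x1]=m[y0:y1,x0:x1]
    c=quad(fn,mm); W=np.array([w(fn,u,v,46)[:2] for u,v in c]); B=np.array([tobay(k) for k in W]).astype(np.float32)
    r=cv2.minAreaRect(B); vx,vy,_,_=cv2.fitLine(B,cv2.DIST_HUBER,0,.01,.01).ravel()
    b=cv2.boxPoints(r); print(side,'rect',[np.round(k,2) for k in r]); sg=1 if side=='L' else -1
    H=np.array([-50,75*sg]); 
    e=sorted([(b[0]+b[1])/2,(b[1]+b[2])/2,(b[2]+b[3])/2,(b[3]+b[0])/2],key=lambda k:-np.linalg.norm(k-r[0])) # ends
    e=sorted(e[:2],key=lambda k:np.linalg.norm(k-H)); d=e[1]-e[0]; print(' ends',e[0].round(1),e[1].round(1),'joint by axis',round(.35-np.arctan2(sg*d[1],-d[0]),3))
E
python3 - <<'E'
from lev import *
redfit('w22',(245,0,285,90),'L'); redfit('w22',(200,165,285,215),'R')
im=load('w22')[0];cv2.imwrite('pics/c_w22.png',cv2.resize(im[0:215,200:400],None,fx=2.7,fy=2.7,interpolation=cv2.INTER_CUBIC)[:,:,::-1])
E
```

```text
L rect [array([-52.21,  49.22]), array([56.37,  9.72]), np.float64(89.86)]
 ends [-52.1  77.4] [-52.3  21. ] joint by axis 1.918
R rect [array([-75.  , -82.16]), array([60.28, 11.05]), np.float64(16.91)]
 ends [-46.2 -73.4] [-103.8  -90.9] joint by axis 0.055
```

View pics/c_w22.png

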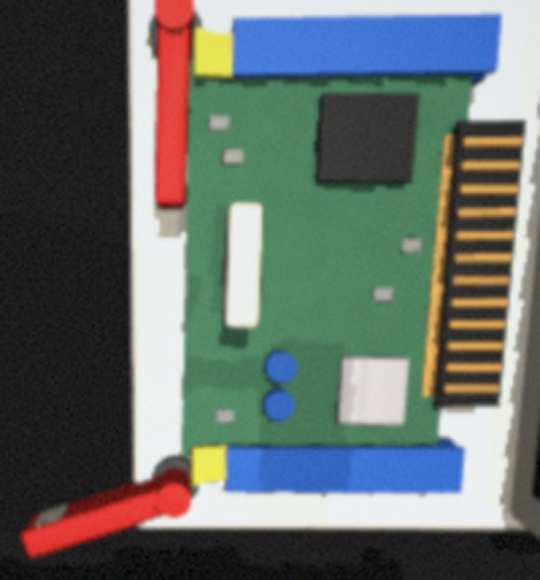

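The left lever stands at 1.918 rad, its stop. Before going to the right lever I'll check the bottle's clearance from the gripper body.

```bash
python3 - <<'E'
from lev import *
c=w('top0',435/1.5,175/1.5,130);print('cap',c, 'bay',tobay(c))
im=load('top0')[0];cv2.imwrite('pics/c_bot.png',cv2.resize(im[100:160,270:350],None,fx=8,fy=8,interpolation=cv2.INTER_CUBIC)[:,:,::-1])
print('scene cap', w('s10',(430/5.5+230),(555/5.5+130),130))
im=load('scene0')[0];cv2.imwrite('pics/c_bot2.png',cv2.resize(im[220:270,280:330],None,fx=8,fy=8,interpolation=cv2.INTER_CUBIC)[:,:,::-1])
E
```

```text
cap [ 724.03070568 -169.75295908  130.        ] bay [  86.20513417 -219.53649316]
scene cap [ 725.43449426 -170.35641615  130.        ]
```

View pics/c_bot.png

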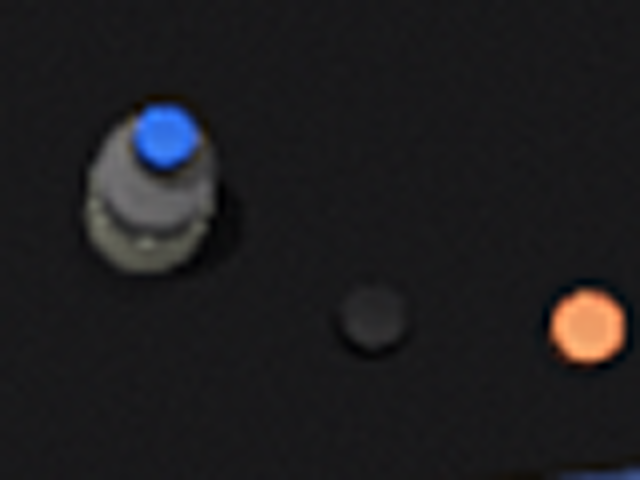

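View pics/c_bot2.png

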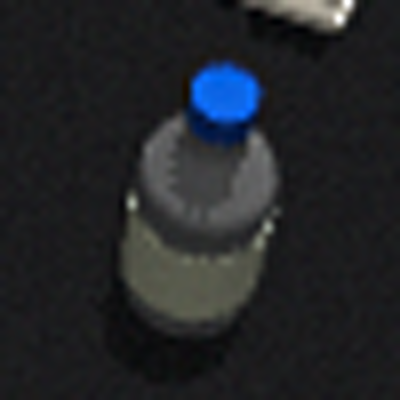

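The bottle stands at bay (86, −220), well clear.

```bash
python3 -m jog '1 -2 -1.2 0 0;1 -4.1 -2.3 1 0;1 -4.1 -2.3 4 0;1 -4.1 -2.3 7 0;1 -4.1 -2.3 10 0;1 -4.1 -2.3 11 0;1 -4.1 -2.3 11 0;1 -4.1 -2.3 11 0'
python3 - <<'E'
from lev import *
rows(arc('R',[.02],clear=10),3)
c=save("scene","s23",crop=(230,130,370,235),scale=5.5)
E
```

```text
time: 24.57
position: [547.0, -82.7, 49.6]
orientation: [-0.013, 0.669, 0.743, -0.012]
force: [-0.2, -0.3, 0.6]
grip_width: 0.004
[ -80.5 -115.4] tool cm [-0.11  0.19  4.66]
now bay [ -80.8 -114.5] z 49.6 yaw err -0.0008404870440283929 F [-0.2 -0.3  0.6] grip 0.003507750247974772
```

View pics/s23.png

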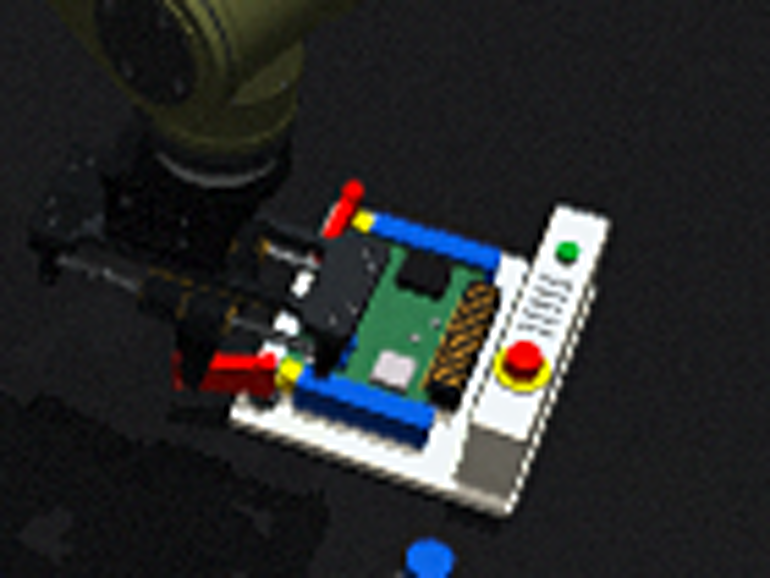

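```bash
python3 -m jog '1 -0.1 0.1 2 0;1 -0.1 0.19 4 0;1 -0.1 0.19 4.65 0;1 -0.1 0.19 4.65 0;1 -0.1 0.19 4.65 0'
python3 - <<'E'
from lev import *
rows(arc('R',[.02,.15,.3,.5,.7]),3)
c=save("scene","s24",crop=(230,130,370,235),scale=5.5)
E
```

```text
time: 25.03
position: [549.6, -84.1, 5.9]
orientation: [-0.011, 0.669, 0.743, -0.011]
force: [0.5, -0.9, 0.4]
grip_width: 0.002
[ -83.8 -106. ] tool cm [ 1.01 -0.54  0.31]
[ -87.7 -100.2] tool cm [ 1.59 -0.94  0.32]
[-91.2 -92.7] tool cm [ 2.34 -1.28  0.34]
[-94.  -85.2] tool cm [ 3.09 -1.57  0.35]
[-95.8 -78. ] tool cm [ 3.81 -1.74  0.35]
now bay [ -78.3 -116.1] z 5.9 yaw err -0.0015547176628896153 F [ 0.5 -0.9  0.4] grip 0.0023883976636109184
```

View pics/s24.png

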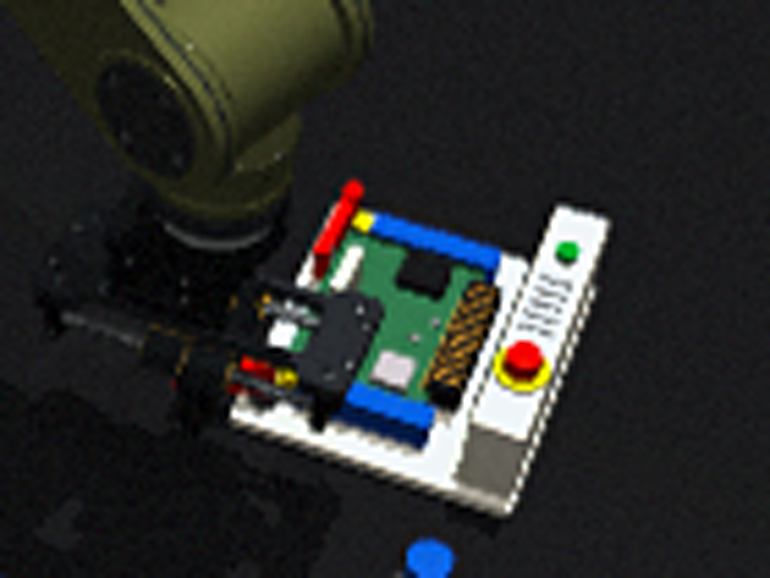

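```bash
python3 -m jog '1 0.5 -0.3 0.2 0;1 1.0 -0.54 0.31 0;1 1.3 -0.75 0.32 0;1 1.6 -0.94 0.32 0;1 1.95 -1.12 0.33 0;1 2.34 -1.28 0.34 0;1 2.7 -1.43 0.34 0;1 3.09 -1.57 0.35 0;1 3.45 -1.66 0.35 0;1 3.81 -1.74 0.35 0'
python3 - <<'E'
from lev import *
rows(arc('R',[.7,.8,.9,1.0,1.1,1.2,1.3]),3)
c=save("scene","s25",crop=(230,130,370,235),scale=5.5)
E
```

```text
time: 25.92
position: [528.4, -48.1, 3.4]
orientation: [-0.011, 0.669, 0.743, -0.011]
force: [1.3, -3.6, 0.2]
grip_width: -0.001
[-95.8 -78. ] tool cm [ 0.01 -0.01  0.04]
[-96.2 -74. ] tool cm [ 0.4  -0.05  0.05]
[-96.2 -69.9] tool cm [ 0.81 -0.05  0.05]
[-95.7 -65.7] tool cm [1.24 0.   0.04]
[-94.7 -61.4] tool cm [1.67 0.1  0.04]
[-93.2 -57.1] tool cm [2.1  0.25 0.04]
[-91.2 -52.8] tool cm [2.53 0.45 0.03]
now bay [-95.7 -78.1] z 3.4 yaw err -0.005897403303277038 F [ 1.3 -3.6  0.2] grip -0.000714438495471743
```

View pics/s25.png

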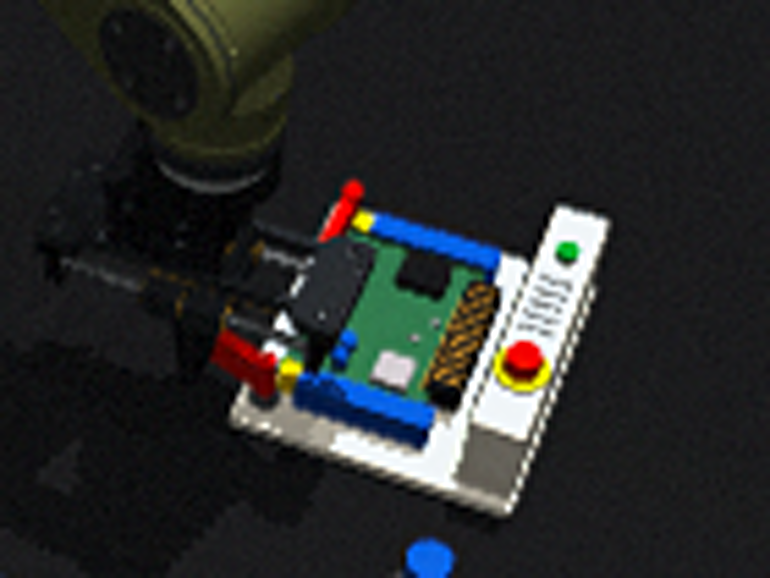

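The right lever turns at about 3.8 N. Continue.

```bash
python3 -m jog '1 0.4 -0.05 0.05 0;1 0.81 -0.05 0.05 0;1 1.24 0 0.05 0;1 1.67 0.1 0.04 0;1 1.9 0.17 0.04 0;1 2.1 0.25 0.04 0;1 2.3 0.35 0.04 0;1 2.53 0.45 0.04 0;1 2.53 0.45 0.04 0'
python3 - <<'E'
from lev import *
rows(arc('R',[1.3,1.4,1.5,1.6,1.7]),3)
c=save("scene","s26",crop=(230,130,370,235),scale=5.5)
E
```

```text
time: 26.72
position: [529.5, -21.2, 2.5]
orientation: [-0.012, 0.669, 0.743, -0.011]
force: [-0.5, -0.9, 0.0]
grip_width: 0.006
[-91.2 -52.8] tool cm [-0.14  0.05 -0.05]
[-88.6 -48.7] tool cm [ 0.27  0.31 -0.05]
[-85.4 -44.8] tool cm [ 0.66  0.62 -0.06]
[-81.8 -41.3] tool cm [ 1.01  0.99 -0.07]
[-77.6 -38.2] tool cm [ 1.33  1.4  -0.09]
now bay [-91.7 -51.4] z 2.5 yaw err 0.019368043108879185 F [-0.5 -0.9  0. ] grip 0.005860898401674445
```

View pics/s26.png

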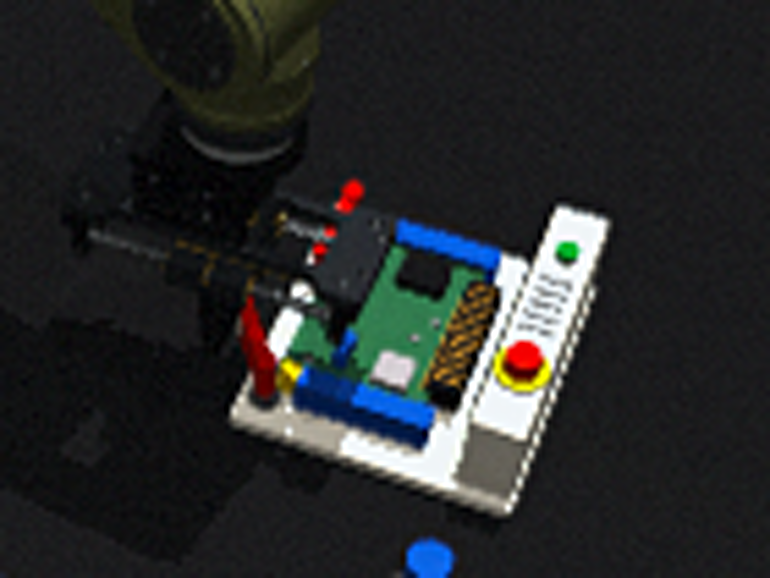

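```bash
python3 -m jog '1 0.1 0.15 -0.03 0;1 0.27 0.31 -0.05 0;1 0.45 0.46 -0.05 0;1 0.66 0.62 -0.06 0;1 0.85 0.8 -0.06 0;1 0.85 0.8 -0.06 0'
python3 - <<'E'
from lev import *
rows(arc('R',[1.6,1.7,1.8,1.92]),3)
E
```

```text
time: 27.27
position: [536.9, -11.4, 3.0]
orientation: [-0.012, 0.669, 0.743, -0.011]
force: [-0.7, -0.8, -0.2]
grip_width: 0.002
[-81.8 -41.3] tool cm [ 0.12  0.15 -0.01]
[-77.6 -38.2] tool cm [ 0.44  0.57 -0.02]
[-73.  -35.5] tool cm [ 0.7   1.03 -0.03]
[-67. -33.] tool cm [ 0.95  1.63 -0.05]
now bay [-83.3 -42.5] z 3.0 yaw err 0.025564721611709196 F [-0.7 -0.8 -0.2] grip 0.002465406777763226
```

```bash
python3 -m jog '1 0.12 0.15 -0.02 0;1 0.25 0.3 -0.04 0;1 0.4 0.45 -0.05 0;1 0.4 0.45 -0.05 0'
python3 - <<'E'
from lev import *
rows(arc('R',[1.7,1.8,1.92]),3)
c=save("scene","s27",crop=(230,130,370,235),scale=5.5)
E
```

```text
time: 27.6
position: [541.2, -6.6, 3.4]
orientation: [-0.012, 0.669, 0.743, -0.011]
force: [-0.9, -1.3, -0.2]
grip_width: 0.008
[-77.6 -38.2] tool cm [-0.    0.09  0.03]
[-73.  -35.5] tool cm [0.27 0.55 0.02]
[-67. -33.] tool cm [0.51 1.15 0.  ]
now bay [-78.5 -38.2] z 3.4 yaw err 0.03058522533671315 F [-0.9 -1.3 -0.2] grip 0.008160075099685773
```

View pics/s27.png

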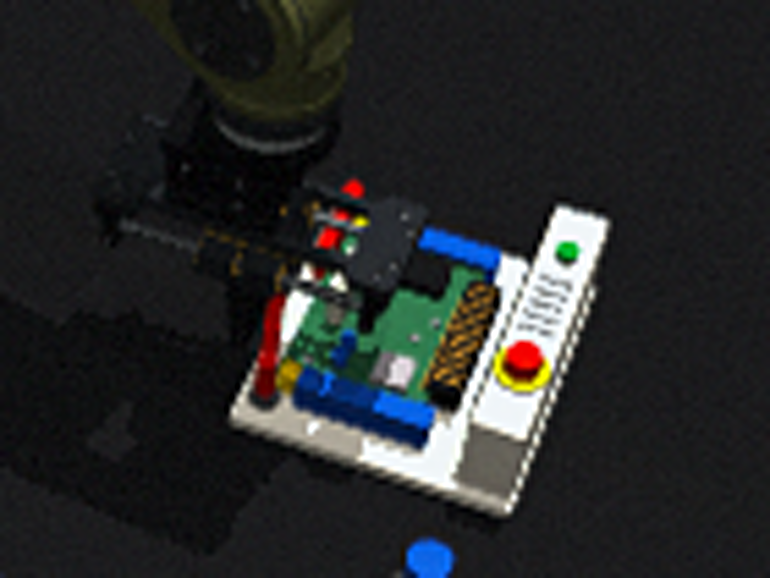

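```bash
python3 -m jog '1 0.1 0.15 0 0;1 0.2 0.3 0 0;1 0.27 0.45 0 0;1 0.27 0.45 0 0'
python3 - <<'E'
from lev import *
rows(arc('R',[1.8,1.92]),3)
E
```

```text
time: 27.98
position: [545.5, -3.4, 3.2]
orientation: [-0.012, 0.669, 0.743, -0.011]
force: [-1.4, -2.7, -0.1]
grip_width: 0.005
[-73.  -35.5] tool cm [-0.01  0.09  0.02]
[-67. -33.] tool cm [0.24 0.69 0.  ]
now bay [-74.  -35.4] z 3.2 yaw err 0.03486787149494486 F [-1.4 -2.7 -0.1] grip 0.0052397929791172925
```

```bash
python3 -m jog '1 0.06 0.15 0 0;1 0.1 0.3 0 0;1 0.13 0.4 0 0;1 0.13 0.4 0 0'
python3 - <<'E'
from lev import *
rows(arc('R',[1.8,1.92]),3)
E
```

```text
time: 28.32
position: [549.3, -1.7, 3.0]
orientation: [-0.012, 0.669, 0.743, -0.011]
force: [-3.0, -1.7, 0.3]
grip_width: 0.004
[-73.  -35.5] tool cm [-0.14 -0.31  0.01]
[-67. -33.] tool cm [ 0.11  0.29 -0.01]
now bay [-70.  -34.1] z 3.0 yaw err 0.04142532583463421 F [-3.  -1.7  0.3] grip 0.003596698913672188
```

```bash
python3 -m jog '1 0.04 0.15 0 0;1 0.08 0.28 0 0;1 0.1 0.35 0 0;1 0.1 0.35 0 0'
python3 - <<'E'
from lev import *
rows(arc('R',[1.92]),3)
c=save("scene","s28",crop=(230,130,370,235),scale=5.5)
E
```

```text
time: 28.65
position: [551.7, -0.8, 2.7]
orientation: [-0.013, 0.669, 0.743, -0.012]
force: [-6.2, -4.5, 3.1]
grip_width: 0.006
[-67. -33.] tool cm [ 0.05  0.05 -0.03]
now bay [-67.6 -33.5] z 2.7 yaw err 0.05440602841720654 F [-6.2 -4.5  3.1] grip 0.0058064923443694565
```

View pics/s28.png

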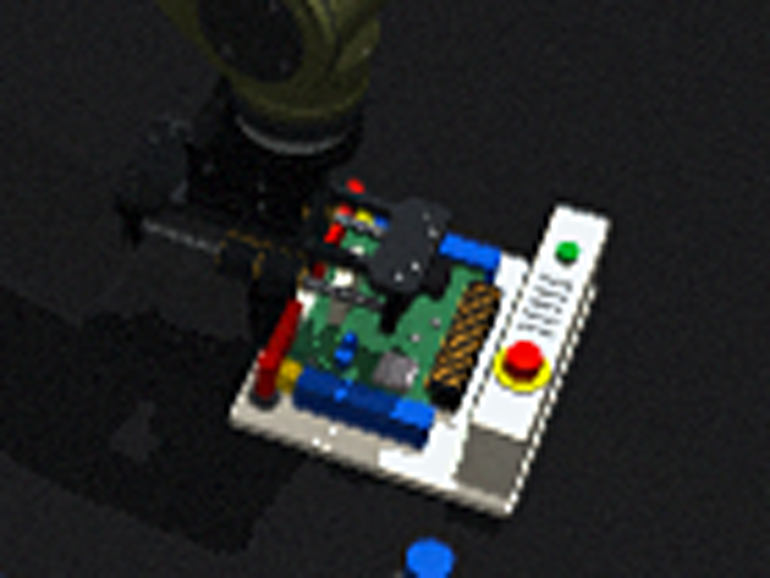

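```bash
python3 -m jog '1 0.03 0.15 0 0;1 0.05 0.28 0 0;1 0.06 0.38 0 0;1 0.06 0.38 0 0'
python3 - <<'E'
from lev import *
rows(arc('R',[1.92]),3)
E
```

```text
time: 29.03
position: [552.1, -0.6, 2.5]
orientation: [-0.016, 0.668, 0.743, -0.016]
force: [-13.8, -6.3, 10.4]
grip_width: 0.006
[-67. -33.] tool cm [ 0.03  0.01 -0.05]
now bay [-67.1 -33.4] z 2.5 yaw err 0.08873508903088911 F [-13.8  -6.3  10.4] grip 0.005861200643437975
```

```bash
python3 -m jog '1 0.02 0.15 0 0;1 0.03 0.3 0 0;1 0.03 0.42 0 0;1 0.03 0.42 0 0'
python3 - <<'E'
from lev import *
rows(arc('R',[1.92]),3)
c=save("scene","s29",crop=(230,130,370,235),scale=5.5)
E
```

```text
time: 29.37
position: [551.7, -0.6, 2.4]
orientation: [-0.02, 0.668, 0.744, -0.02]
force: [-18.5, -5.9, 14.3]
grip_width: 0.001
[-67. -33.] tool cm [ 0.03  0.04 -0.06]
now bay [-67.5 -33.3] z 2.4 yaw err 0.11739647509384898 F [-18.5  -5.9  14.3] grip 0.001495720315096632
```

View pics/s29.png

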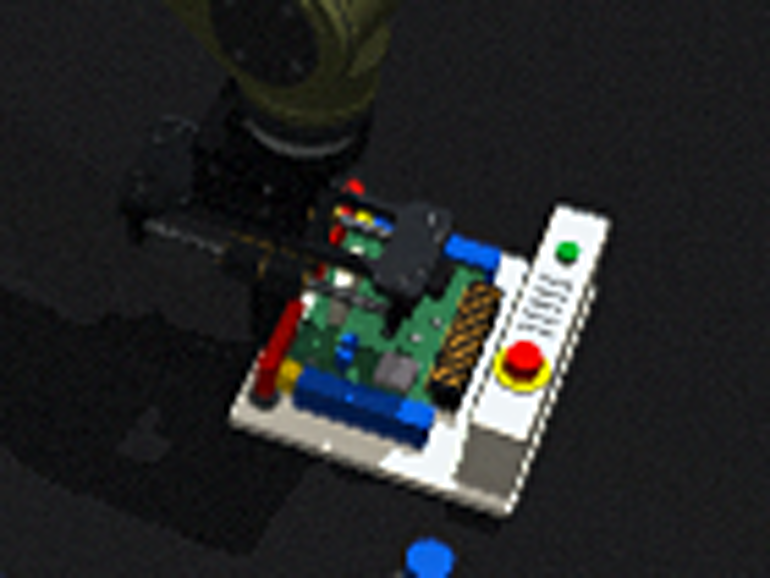

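The force reached 19 N horizontally with no advance, so I'm stopping here. I'll back off and look at both levers.

```bash
python3 -m jog '1 0 -0.6 0 0;1 0 -1.5 0 0;1 0 -2.5 0 0;1 0 -2.5 -3 0;1 0 -2.5 -6 0;1 0 -2.5 -9.5 0;1 -2 -2 -13 0;1 -4.5 -1 -16 0;1 -4.5 0.5 -16 0;1 -4.5 1 -16 0;1 -4.5 1 -16 0;1 -4.5 1 -16 0;1 -4.5 1 -16 0'
python3 - <<'E'
from lev import *
c=save("wrist","w30",scale=1.5)
rows(arc('R',[1.92],clear=10),3)
redfit('w30',(200,0,290,90),'L'); redfit('w30',(200,90,290,215),'R')
im=load('w30')[0];cv2.imwrite('pics/c_w30.png',cv2.resize(im[0:215,200:400],None,fx=2.7,fy=2.7,interpolation=cv2.INTER_CUBIC)[:,:,::-1])
E
```

```text
time: 30.5
position: [573.6, -42.9, 159.4]
orientation: [-0.021, 0.668, 0.744, -0.021]
force: [0.1, 0.0, -0.4]
grip_width: 0.001
[-77. -33.] tool cm [ 4.42 -1.76 15.81]
now bay [-50.  -77.7] z 159.6 yaw err 0.16440484032663605 F [0.6 0.3 0. ] grip 0.007469612227722897
L rect [array([-52.98,  47.92]), array([54.3,  9.8]), np.float64(87.93)]
 ends [-52.  75.] [-54.   20.8] joint by axis 1.885
R rect [array([-51.53, -50.58]), array([10.16, 59.91]), np.float64(0.13)]
 ends [-51.5 -80.5] [-51.6 -20.6] joint by axis 1.918
```

View pics/w30.png

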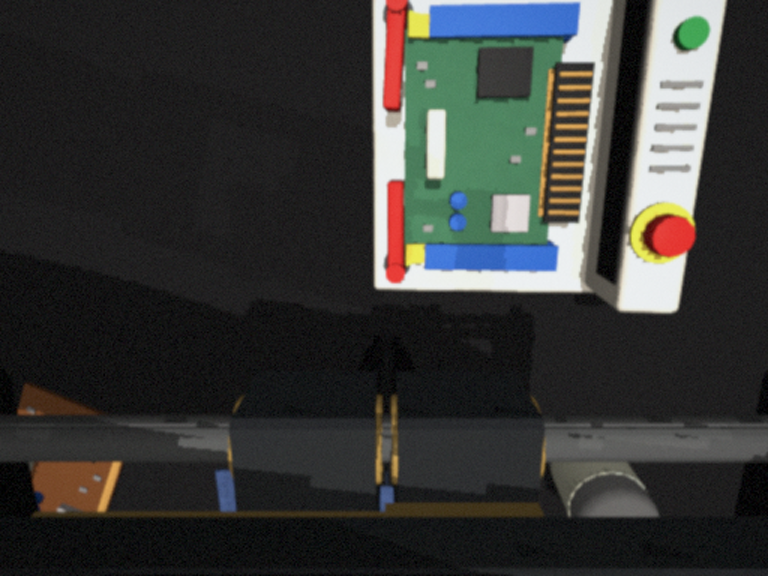

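View pics/c_w30.png

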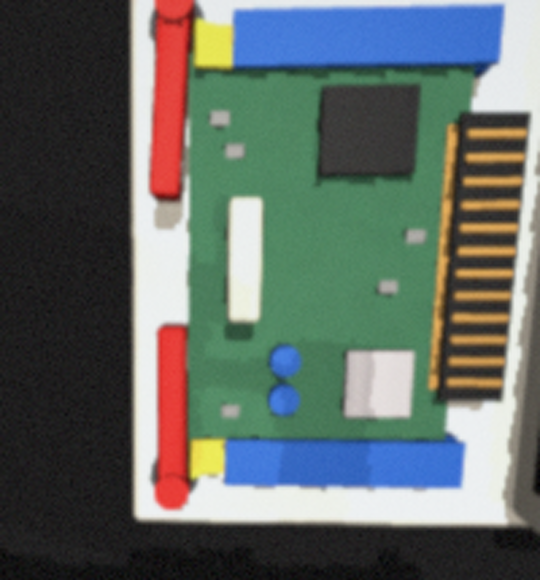

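The right lever is at 1.918 (stop), but closing it nudged the left back to about 1.885. I'll press the left one home again.

```bash
python3 - <<'E'
from lev import *
rows([[-90,33]],60); rows([[-90,33]],3)
E
```

```text
[-90  33] tool cm [11.05 -3.37 10.22]
now bay [-50.  -77.7] z 159.6 yaw err 0.16440484032663605 F [0.6 0.3 0. ] grip 0.007469612227722897
[-90  33] tool cm [11.03 -3.03 15.91]
now bay [-50.  -77.7] z 159.6 yaw err 0.16440484032663605 F [0.6 0.3 0. ] grip 0.007469612227722897
```

```bash
python3 -m jog '1 3 -2 0 0;1 6 -3.6 0 0;1 9 -3.6 2 0;1 11 -3.4 5 0;1 11 -3.4 8 0;1 11 -3.4 10.2 0;1 11 -3.2 13 0;1 11 -3.05 15.9 0;1 11 -3.05 15.9 0;1 11 -3.05 15.9 0'
python3 - <<'E'
from lev import *
rows([[-67,33]],3)
c=save("scene","s31",crop=(230,130,370,235),scale=5.5)
E
```

```text
time: 31.38
position: [519.6, 62.9, 1.1]
orientation: [-0.023, 0.668, 0.744, -0.023]
force: [-0.2, 0.2, 0.8]
grip_width: 0.005
[-67  33] tool cm [-0.03  2.56 -0.35]
now bay [-92.7  33.2] z 1.1 yaw err 0.188719968631073 F [-0.2  0.2  0.8] grip 0.005349066877383902
```

View pics/s31.png

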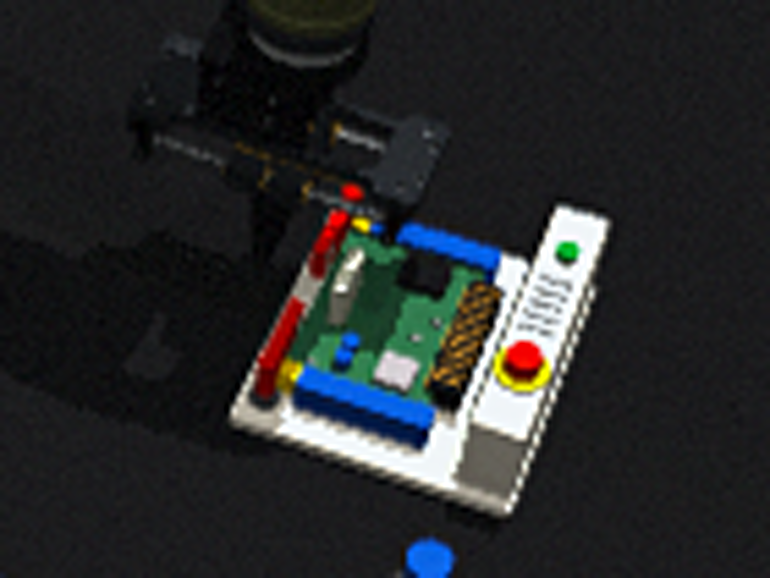

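```bash
python3 -m jog '1 0 0.6 -0.1 0;1 0 1.2 -0.2 0;1 0 1.6 -0.3 0;1 0 1.9 -0.35 0;1 0 2.1 -0.35 0;1 0 2.1 -0.35 0'
python3 - <<'E'
from lev import *
rows([[-67,33]],3)
E
```

```text
time: 31.93
position: [543.3, 65.1, 5.9]
orientation: [-0.021, 0.668, 0.744, -0.021]
force: [-0.4, -0.5, -0.2]
grip_width: 0.002
[-67  33] tool cm [0.01 0.21 0.28]
now bay [-69.   32.9] z 5.9 yaw err 0.17526190404987485 F [-0.4 -0.5 -0.2] grip 0.0016065283975735154
```

```bash
python3 -m jog '1 0 0.12 0 0;1 0 0.24 0 0;1 0 0.36 0 0;1 0 0.36 0 0'
python3 - <<'E'
from lev import *
rows([[-67,33]],3)
E
```

```text
time: 32.27
position: [544.4, 65.1, 5.5]
orientation: [-0.023, 0.668, 0.744, -0.024]
force: [-9.2, -1.9, 7.3]
grip_width: 0.0
[-67  33] tool cm [0.02 0.1  0.24]
now bay [-67.9  32.8] z 5.5 yaw err 0.1934245163212882 F [-9.2 -1.9  7.3] grip 0.0004304593436079636
```

```bash
python3 -m jog '1 0 0.12 0 0;1 0 0.24 0 0;1 0 0.34 0 0;1 0 0.34 0 0'
python3 - <<'E'
from lev import *
rows([[-67,33]],3)
E
```

```text
time: 32.6
position: [544.1, 65.0, 5.1]
orientation: [-0.027, 0.667, 0.744, -0.027]
force: [-14.0, -2.3, 11.0]
grip_width: 0.006
[-67  33] tool cm [0.03 0.13 0.2 ]
now bay [-68.2  32.7] z 5.1 yaw err 0.21461541829113084 F [-14.   -2.3  11. ] grip 0.00631489488870539
```

```bash
python3 -m jog '1 0 -0.6 0 0;1 0 -1.5 0 0;1 0 -2.5 0 0;1 0 -2.5 -3 0;1 0 -2.5 -6 0;1 0 -2.5 -9.5 0;1 -3 -1.5 -13 0;1 -6 -0.5 -16 0;1 -9 1 -16 0;1 -11 2 -16 0;1 -11 2 -16 0;1 -11 2 -16 0;1 -11 2 -16 0'
python3 - <<'E'
from lev import *
c=save("wrist","w33",scale=1.5)
rows([[-90,-33]],3)
redfit('w33',(200,0,290,90),'L'); redfit('w33',(200,90,290,215),'R')
im=load('w33')[0];cv2.imwrite('pics/c_w33.png',cv2.resize(im[0:215,200:400],None,fx=2.7,fy=2.7,interpolation=cv2.INTER_CUBIC)[:,:,::-1])
E
```

```text
time: 33.68
position: [587.0, -40.8, 162.0]
orientation: [-0.027, 0.667, 0.744, -0.027]
force: [-0.1, 0.2, 0.8]
grip_width: 0.003
[-90 -33] tool cm [ 4.32 -4.07 16.28]
now bay [-36.7 -76.6] z 162.0 yaw err 0.25807118596326983 F [ 0.2  0.1 -0.1] grip 0.0035216563285749626
L rect [array([-52.09,  48.85]), array([55.55, 10.69]), np.float64(89.57)]
 ends [-51.9  76.6] [-52.3  21.1] joint by axis 1.913
R rect [array([-51.18, -50.85]), array([59.76, 10.32]), np.float64(89.66)]
 ends [-51.4 -80.7] [-51. -21.] joint by axis 1.927
```

View pics/c_w33.png

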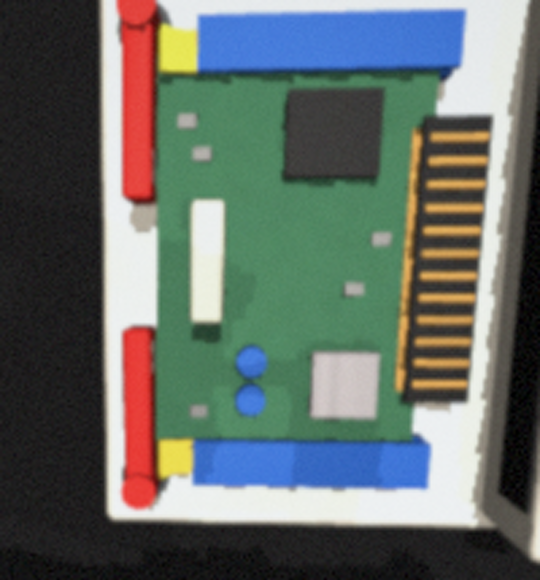

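Both levers now read 1.913 and 1.927. Their sum of 3.84 doesn't depend on the bay yaw estimate and is exactly twice the stop. Last, I'll check the board's position and the rest of the scene.

```bash
python3 - <<'E'
from lev import *
im=load('w33')[0]
hm=(im.min(2)>175);x0,y0=200+185//2.7,int(190/2.7); m=np.zeros_like(hm);m[int(195/2.7):int(325/2.7),int(200+185/2.7):int(200+228/2.7)]=hm[int(195/2.7):int(325/2.7),int(200+185/2.7):int(200+228/2.7)]
c=quad('w33',m);H=np.array([tobay(w('w33',u,v,62)) for u,v in c]).astype(np.float32);print('handle bay (want -27,0)',cv2.minAreaRect(H))
# gold strip/trailing edge: board green corners at z 28
hsv=cv2.cvtColor(im,cv2.COLOR_RGB2HSV);g=(hsv[...,0]>55)&(hsv[...,0]<88)&(hsv[...,1]>60)&(hsv[...,2]>40);g[190:]=0
c=quad('w33',g);G=np.array([tobay(w('w33',u,v,28)) for u,v in c]);print('green x range',np.percentile(G[:,0],[0,2,98,100]).round(1),'y',np.percentile(G[:,1],[0,2,98,100]).round(1))
s=get_state();print(s['time'],s['force'])
save("scene","s34",scale=1.5);save("top","t34",scale=1.5)
E
```

```text
handle bay (want -27,0) ((-28.99519920349121, 0.6856536865234375), (9.04084300994873, 34.93217468261719), 0.7619460225105286)
green x range [-47.  -47.   42.2  43. ] y [-59.3 -59.1  59.4  59.7]
33.7333 [ 0.22234683  0.10184326 -0.14713777]
```

View pics/s34.png

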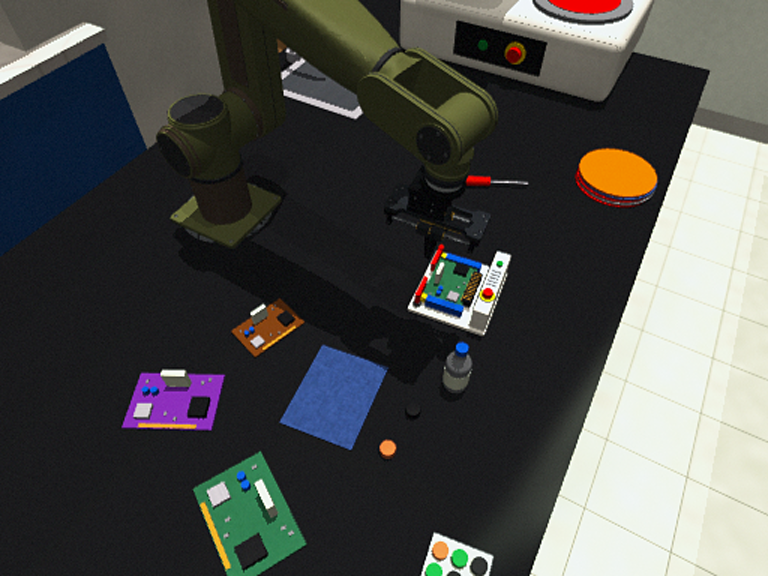

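In this view everything reads about 1.7 mm low in x (the levers' centrelines read −52.1 and −51.2 against a true −50). Corrected for that, the handle is at −27.3 (want −27) and the trailing edge at −45.3 (want −45), so the board is home. The bottle, specimens and screwdriver are where they were, and the arm touches nothing. Handing in.

```bash
python3 - <<'E'
from rig import job
print(job.hand_in())
E
```

```text
the job is handed in; nothing more can be done
None
```

The green board is home in the card bay with both red levers fully closed behind it. I handed the job in at about 34 s; no verdict is reported.

- **Pick-up:** My first grasp closed on air. The cameras showed the real fingertips about 22 mm behind the reported TCP, not 17 mm ahead as stated. Lowering by that amount gave a normal grip on the handle.
- **Seating:** The board slid along the guides with forces near zero. It met the socket with its origin at about x = −6.3 mm. I let it bear at 7.7 N with no further advance and released it there.
- **Levers:** I swung the left, then the right, at mostly 3–8 N. The last push at the stops read 14 N horizontal on the left. On the right it read 19 N horizontal, 24 N including an upward part from the tapered fingers. That is over the stated 5–20 N for a lever if the upward part counts, but under the 30 N damage limit. Closing the right lever nudged the left back to about 1.885 rad, so I pressed the left home again.
- **Last checks:**
  - The levers read 1.913 and 1.927 rad, against the stop at 1.92.
  - The board is within about 0.3 mm of home in x, after correcting a 1.7 mm camera bias that I took from the levers.
  - The bottle, specimens and screwdriver look unmoved in the scene camera picture, and the robot touches nothing.

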